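Zero the mill, open it five clicks and stand the pan under the spout

ROBOT

A 6-joint arm with a two-finger parallel gripper is mounted at the origin on the work surface. World frame = base frame: x ahead of the robot, y to its left, z up, the work surface at z = 0. Lengths are in m, angles in rad, forces in N, time in s.
With the tool pointing down it reaches from about 0.275 to 0.75 m from the base axis. Payload 10.2 kg.
Tool frame: the origin (TCP) lies at the very end of the fingers, on their centre line; the grasp point (between the pads) lies 19 mm behind it; z points along the fingers, y is the direction in which the jaws open and shut (so a half turn about z gives the same grasp; the last joint's range is limited). The gripper opens to 88 mm and grips with 3 to 60 N. Pads are 18 mm wide; open, the fingers measure 123 mm over their backs; the gripper's body (75 mm by 187 mm) begins 45 mm behind the grasp point.
Start: joints at [-1.41, 0.313, 1.498, -0, 1.331, -0.223], TCP at [0.197, -0.487, 0.239] pointing down, gripper open.
Joint ranges: [-2.94, 2.94], [-0.97, 2.17], [0.19, 2.56], [-1.23, 4.37], [0.02, 3.11], [-2.88, 2.88]. Speed limits (rad/s): [2.39, 2.39, 3.01, 3.14, 3.14, 3.14].

INTERFACE

Orientations are given as a rotation vector (axis times angle).
In Python, from cell import r, grab_frame, get_calibration, silhouettes gives the robot as it stands. The module is installed in compiled form; this text tells all that it offers.
- The arm moves only by the tool servo_tool, never from a script. Its argument "targets" is one flat list of numbers, 7 for each row, row after row: the opening, from 0 (shut) to 1 (fully open), then the shift along the tool's x, y, z normalised to -1 to 1, where 1 is 0.4 m, then the turn, a rotation vector about the tool's x, y, z normalised to -1 to 1, where 1 is 45 degrees. A call has 1 to 12 rows; each row is the pose to reach, as a shift and turn from the pose commanded when the call began, along the tool's axes at that moment; what a row does not reach only later rows make up. A row lasts 1/10 s, in which the tool goes at most 50 mm and 8.59 degrees, less where a joint would pass 70% of its speed; a pose out of reach is approached as far as the arm can. A call with a number of a shift or a turn outside -1 to 1 is refused whole. A call with a gripper value outside its range is refused whole. The fingers move at their own pace and stop on an object; "force" is the grip in N (left out, the last holds). Time passes only in rows, so rows that repeat a pose let the fingers close. It gives the time, the measured TCP pose, the force and the opening at its end, in the units of the state.
- r.get_state(): the state, without advancing time (a new reading comes with each control period).
- grab_frame(name): name is "scene" or "top" or "wrist"; returns the picture (480x640x3 uint8, red, green, blue); there is no depth.
- get_calibration(name): a dict with "K" (3x3 intrinsics, pixels), "eye" and "orientation" of the camera in the world. Camera axes: x right, y up, looking along -z (the intrinsics and any distortion apply to the point x, -y, -z); pixel columns grow to the right and rows downward; lengths in m; the calibration is good to about 2 mm. A picture is of the moment at which its call begins: read the wrist's pose just before it. get_calibration takes no time and is no camera call; for the wrist camera it gives the pose at the moment of the call.
- r.sign_off(): hands the job in, once; it reports no verdict.
Trained networks look in the newest picture that a camera, given by its name, has taken for a name from the list of things; names that differ only in an ending like _2 or _b are one class to them, and where a whole thing is asked for, a point or a joint stands for the part that bears it (a point fixed in the world has none). Each returns a list of dicts, best first, with "confidence" (0 to 1); they miss things now and then, are a little off and sometimes report something else, mostly with a low value. They report only what shows in the picture. A call takes as long as a camera call. They do not tell look-alikes from the thing itself.
- silhouettes(camera, query): "region" (480x640 bool, what is visible of it) and "box" ([left, top, width, height] in pixels, round what is visible of it).
The state is a dict: "time": time; "joint_pos": joint angles; "qvel": joint speeds; "joint_torque": joint torques, N m; "ee_pos": TCP position; "tcp_rot": TCP orientation; "ft_force": force on the tool from outside, world axes, zero at the start; "moment": the same for the moment, N m; "opening": opening from 0.0 (shut) to 1.0 (fully open).
Only numpy, scipy, OpenCV 4.12 (cv2) and the standard library are available. Lean on these libraries where they do the work, as an engineer would, in place of code of your own. Each camera call takes 0.05 s, during which the arm holds its last target.

TASK

Get the coffee mill on the counter ready for a coarse grind: turn the dial on its head clockwise until it reaches its stop, then back it off counter-clockwise by exactly five clicks. Also fetch the little steel pan, whose straight handle is pushed in under the low wooden shelf, and stand it on the mill's base plate squarely under the spout with its handle out to the front, keeping it upright on the way. Let go of everything and leave the other things on the counter where they are.

Things in the scene. Friction and masses are not known exactly. Their poses are not given: they have to be found in the camera images.
- dial_grip (a point): Grip point of the grind dial on top of the mill's head: a black disc 68 mm across, 10 mm thick, with an upright bar grip on it 12 mm wide, 52 mm long, 36 mm tall, pointed and white-lined at one end. The point is on the vertical turning axis, 23 mm above the disc, 13 mm below the bar's top. x runs along the bar to the pointed end, z up; it turns with the dial.
- grind_dial (a joint): Dial angle, rad: 0 at its clockwise stop (seen from above), growing counter-clockwise to 5.236. It clicks every 0.5236 (30 degrees): a sprung ball holds it at 0, 0.5236, 1.0472 ... and pulls it to the nearest when let go; a click takes about 0.1 N m. The pointed end points 0.5236 + this angle counter-clockwise from pan_place's x axis. Starts about 3 to 6 clicks open.
- pan_place (a point): Where the pan goes: top of the mill's base plate (10 mm thick, 150 mm wide, reaching 80 mm forward of here), under the spout, on the dial's axis. x points to the mill's back, z up. Spout mouth (26 mm wide) 95 mm above; head (80 mm cylinder, same axis) 115 to 225 mm above; motor column (130 mm wide) from 66 mm behind, its hopper up to 324 mm above. Mill fixed, faces roughly the robot.
- pan_center (a point): Centre (half-way up) of the steel pan: straight-sided, round, open, 60 mm in diameter, 70 mm high, wall 3 mm, about 0.15 kg, with a straight dark handle that sticks out along this frame's x axis; z up. It starts on the counter with its handle pushed in under the low shelf.
- pan_handle (a point): The grip point on the pan's handle: a bar 12 mm wide and 12 mm thick that reaches from the pan's wall to 125 mm from the pan's axis. This point is at its middle height, 105 mm from the pan's axis along the pan's x axis and 56 mm above the pan's foot. Same axes as pan_center.
- pan_foot (a point): The middle of the pan's underside, on its axis, 35 mm below pan_center. Same axes.
- pan: The steel pan as a whole; its origin is the same point as pan_foot.
- low_shelf: Low wooden shelf on the counter, fixed, jars on it. Origin on the counter below the middle of its front edge; x points to its back, z up. Board 270 mm wide (y), 170 mm deep, its top 145 mm and its underside 127 mm above the counter; open at the front. The jars stand 70 mm or more behind the front edge, up to 240 mm above the counter.
- jar: A closed jar, 54 mm across and 75 mm high, in front of the low shelf beside the pan. Origin at the centre of its underside. Leave it.
- mug: A white mug, 76 mm across and 85 mm high, nearer the robot. Origin at the centre of its underside. Leave it. (Besides the things listed, only fixed things stand on the counter: a scale far left, a fruit crate far right, a flask, can and packet along the far edge; the middle in front of mill and shelf is free.)
- brush: A cleaning brush lying flat, 170 mm long, low. Origin near its middle, x along it. Leave it.
- spoon: A spoon lying flat, 170 mm long, low. Origin near its middle, x along it. Leave it.
Mind the look-alikes: they are no part of the job. Leave any turquoise look-alike of the pan alone.

How it is judged:
By the outcome, as a careful person would: the job done as asked, in the order asked, and still so for the second after the job is handed in, with the robot touching nothing.
It also fails if it takes over 72 s, if anything falls off the work surface, if the arm or the gripper's body presses on something with over 40 N, if the wrist force passes 120 N, or if a joint passes its speed limit or range.

## Working session

There is one attempt and no reset: what is moved stays moved. The work goes in short steps, Python scripts to look and compute and a tool call to move; the robot and the scene stay as the last step left them, time stands still between calls to the robot, and variables do not carry over. Pictures are saved under pics/ and viewed, and the job is handed in when it is done.

Besides the shell and the picture viewer there is one more tool, called after "Emit:" by a JSON object that holds its "op" and its "data". servo_tool: Moves the arm, as the interface text tells. Scaled input: -1 to 1 covers 0.4 m each way for a shift and 45 degrees each way for a turn. Its arguments: {"type":"object","properties":{"targets":{"type":"array"},"force":{"type":"number"}},"required":["targets"]}

```bash
mkdir -p pics
python3 - <<'E'
from cell import r, grab_frame, get_calibration, silhouettes
import cv2,numpy as np
for n in ["scene","top"]:
    im=grab_frame(n); cv2.imwrite(f"pics/{n}0.png",im[:,:,::-1]); c=get_calibration(n); print(n,c)
print(r.get_state())
E
```

```text
scene {'K': array([[449.02710371,   0.        , 317.33855   ],
       [  0.        , 449.02710371, 233.32942543],
       [  0.        ,   0.        ,   1.        ]]), 'eye': array([0.02857692, 0.53038174, 1.1281555 ]), 'orientation': array([ 0.23281258, -0.72331584, -2.47597598])}
top {'K': array([[595.7473398 ,   0.        , 315.81952391],
       [  0.        , 595.7473398 , 227.23243945],
       [  0.        ,   0.        ,   1.        ]]), 'eye': array([0.24874031, 0.00637578, 1.63422246]), 'orientation': array([ 0.09743842, -0.07292659, -1.54340971])}
{'time': 0.1, 'joint_pos': array([-1.41038504e+00,  3.13386303e-01,  1.49829622e+00, -7.40412846e-06,
        1.33100874e+00, -2.23399012e-01]), 'qvel': array([-1.22278755e-03, -9.05346890e-04, -1.55085860e-03,  2.33492028e-03,
        1.44151149e-03,  8.72873259e-05]), 'joint_torque': array([ 2.12120234e-03, -4.02810788e+01, -2.52642828e+01,  6.94792997e-02,
        3.42430500e-02, -5.52393544e-05]), 'ee_pos': array([ 0.19654426, -0.48660587,  0.23824669]), 'tcp_rot': array([-3.08284268e+00, -5.98987371e-01, -4.30342040e-05]), 'ft_force': array([ 0.35895346, -0.22686736, -0.56638411]), 'moment': array([ 0.01179083,  0.00541036, -0.03662596]), 'opening': 0.9991445991753584}
```

View pics/scene0.png

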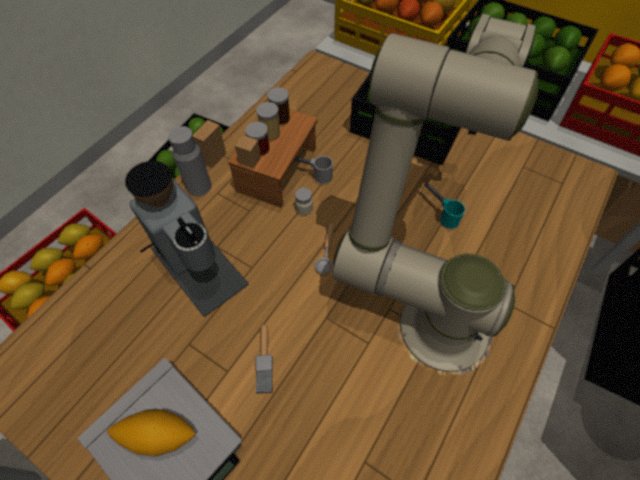

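View pics/top0.png

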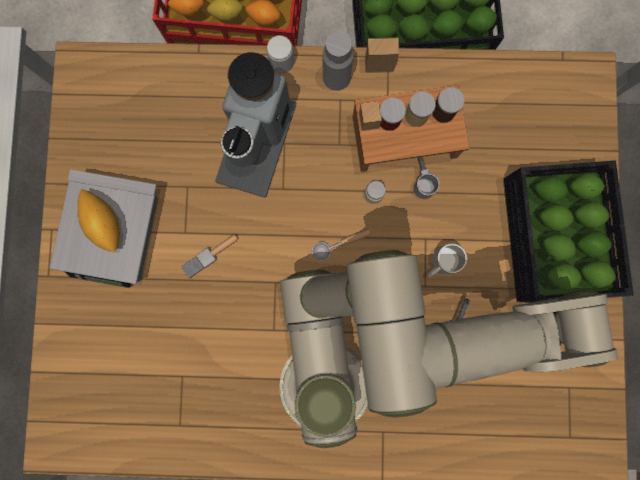

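Top view: the mill's dial is at about (237,142), and the steel pan at (427,185) has its handle going up under the shelf. The jar is at (375,190). In the scene view the turquoise look-alike is at (452,213), near the robot, and the steel pan is at (322,170). Next I'll measure positions.

```bash
cat > h.py <<'E'
from cell import r, grab_frame, get_calibration, silhouettes
import cv2,numpy as np
from scipy.spatial.transform import Rotation as R
F=np.diag([1,-1,-1.])
def bp(c,uv,z):
    uv=np.atleast_2d(np.array(uv,float)); Ri=R.from_rotvec(c['orientation']).as_matrix()
    d=np.c_[uv,np.ones(len(uv))]@np.linalg.inv(c['K']).T@F@Ri.T
    e=np.array(c['eye']); t=(z-e[2])/d[:,2]; return e+d*t[:,None]
def pj(c,P):
    P=np.atleast_2d(P); Ri=R.from_rotvec(c['orientation']).as_matrix()
    q=(P-c['eye'])@Ri@F; q=q@c['K'].T; return q[:,:2]/q[:,2:]
E
python3 - <<'E'
from h import *
for n in ["top","scene"]:
    im=grab_frame(n); c=get_calibration(n)
    print(n,{k:v for k,v in c.items() if k not in('K','eye','orientation')})
    for q in ["dial_grip","pan","jar","mug","low_shelf","pan_handle"]:
        for s in silhouettes(n,q)[:3]:
            m=s['region']; ys,xs=np.nonzero(m); print(q,round(s['confidence'],2),s['box'],m.sum(),xs.mean().round(1),ys.mean().round(1))
            if n=='top': print('   z=.07:',bp(c,[xs.mean(),ys.mean()],.07).round(3))
    if n=='top':
        g=im[95:205,200:310]; cv2.imwrite('pics/milltop.png',cv2.resize(g,None,fx=5,fy=5,interpolation=cv2.INTER_CUBIC)[:,:,::-1])
        g=im[140:220,350:480]; cv2.imwrite('pics/pantop.png',cv2.resize(g,None,fx=6,fy=6,interpolation=cv2.INTER_CUBIC)[:,:,::-1])
E
```

```text
top {}
dial_grip 0.89 [220.7, 127.0, 31.3, 31.2] 644 236.0 141.6
   z=.07: [[0.646 0.254 0.07 ]]
pan 0.6 [410.0, 156.6, 29.5, 41.9] 593 425.0 182.5
   z=.07: [[ 0.546 -0.254  0.07 ]]
pan 0.46 [181.6, 237.1, 57.8, 39.9] 691 205.8 257.6
   z=.07: [[0.332 0.321 0.07 ]]
jar 0.92 [360.7, 184.4, 25.1, 20.5] 345 374.2 191.9
   z=.07: [[ 0.517 -0.119  0.07 ]]
mug 0.58 [429.0, 243.6, 37.4, 37.4] 877 447.6 260.0
   z=.07: [[ 0.342 -0.314  0.07 ]]
low_shelf 0.83 [352.4, 84.4, 115.3, 89.3] 7558 409.6 125.7
   z=.07: [[ 0.7   -0.211  0.07 ]]
pan_handle 0.83 [414.1, 158.8, 24.8, 38.9] 595 425.2 183.2
   z=.07: [[ 0.544 -0.254  0.07 ]]
pan_handle 0.4 [458.4, 303.6, 11.7, 12.3] 72 463.3 308.0
   z=.07: [[ 0.218 -0.355  0.07 ]]
scene {}
dial_grip 0.57 [176.1, 216.6, 29.4, 31.1] 640 188.4 233.1
pan 0.97 [293.4, 157.2, 42.0, 25.5] 589 319.5 167.5
pan 0.65 [421.8, 185.0, 41.6, 43.3] 675 449.0 209.8
pan 0.52 [175.3, 218.3, 31.8, 32.1] 611 188.5 234.1
jar 0.58 [296.2, 189.9, 14.1, 26.2] 388 303.7 201.0
mug 0.17 [123.8, 161.0, 127.8, 156.0] 8653 181.3 237.1
low_shelf 0.61 [229.2, 92.7, 88.6, 115.1] 5872 270.8 147.8
pan_handle 0.86 [425.4, 183.3, 39.1, 45.7] 685 449.1 210.4
pan_handle 0.84 [308.9, 157.7, 23.5, 26.4] 488 322.6 169.0
```

View pics/milltop.png

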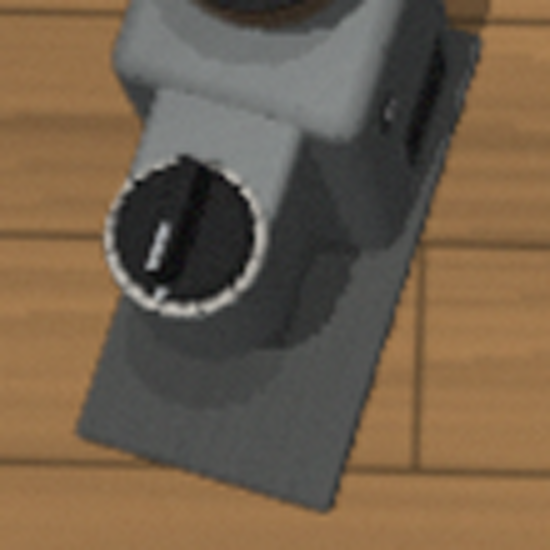

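View pics/pantop.png

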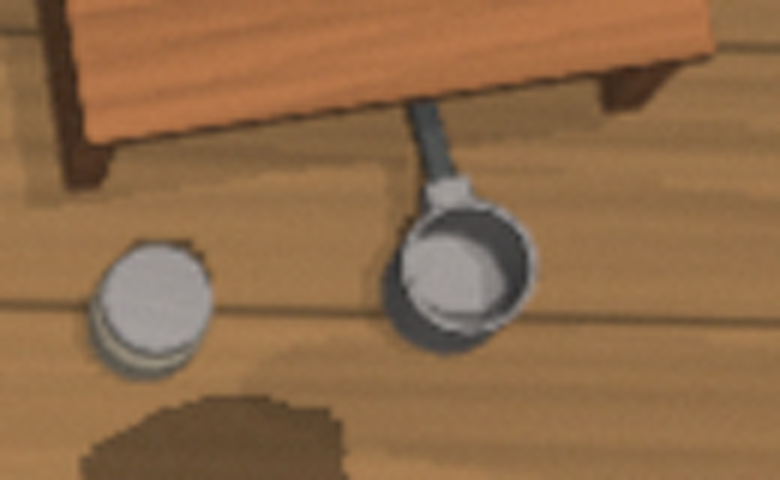

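Run:
```python
from h import *
c=get_calibration('top')
A=lambda p:np.array(p)/5+[200,95]-.4
B=lambda p:np.array(p)/6+[350,140]-.42
fl,fr,br=[bp(c,A(p),.01)[0] for p in [(80,432),(330,510),(482,38)]]
print('plate',fl,fr,br,np.linalg.norm(fl-fr))
d=br-fr; yaw1=np.arctan2(d[1],d[0]); e=fl-fr; yaw2=np.arctan2(e[1],e[0])-np.pi/2
print('mill yaw',np.degrees([yaw1,yaw2]))
dc=bp(c,A((186,237)),.24)[0]; print('dial c',dc, 'expected by plate', (fl+fr)/2+.08*np.array([np.cos(yaw1),np.sin(yaw1),0]))
print('dist',np.hypot(*dc[:2]))
a=bp(c,A((197,170)),.281)[0]; b=bp(c,A((158,275)),.281)[0]; l=b-a; print('bar',a,b,np.linalg.norm(l),np.degrees(np.arctan2(l[1],l[0])))
a=bp(c,A((165,225)),.281)[0]; b=bp(c,A((153,268)),.281)[0]; l=b-a; print('line',a,b,np.degrees(np.arctan2(l[1],l[0])))
pc=bp(c,B((468,268)),.07)[0]; hh=bp(c,B((423,102)),.062)[0]; hr=bp(c,B((438,175)),.062)[0]
print('pan',pc,hh,hr,np.degrees([np.arctan2(*(hh-pc)[1::-1]),np.arctan2(*(hr-pc)[1::-1]),np.arctan2(*(hh-hr)[1::-1])]))
s1,s2=bp(c,B((90,143)),.145)[0],bp(c,B((712,55)),.145)[0]; print('shelf',s1,s2,np.linalg.norm(s1-s2),np.degrees(np.arctan2(*(s1-s2)[1::-1]))-90)
u=(s1-s2)/np.linalg.norm(s1-s2); print('pan to edge',np.cross(u,pc-s2))
print('jar',bp(c,B((157,297)),.075),'spoon',bp(c,[[321,250],[367,233]],0), 'mug',bp(c,[447,260],.085),'brush',bp(c,[[185,275],[237,238]],0))
print('hopper lid',bp(c,[250,77],.33)-dc)
print(R.from_rotvec(r.get_state()['tcp_rot']).as_matrix().round(2))
```

```text
plate [0.54790999 0.31547485 0.01      ] [0.50752391 0.17511365 0.01      ] [0.77768201 0.09920152 0.01      ] 0.14605582346967966
mill yaw [-15.69491135 -16.05209588]
dial c [0.60151419 0.2250319  0.24      ] expected by plate [0.60473421 0.22365305 0.01      ]
dist 0.6422294610617341
bar [0.62316931 0.21476966 0.281     ] [0.57281098 0.23089611 0.281     ] 0.052877438426595716 162.243170069394
line [0.59662134 0.22862803 0.281     ] [0.57607519 0.23336365 0.281     ] 167.02074516055131
pan [ 0.54153971 -0.26050752  0.07      ] [ 0.61784256 -0.24134624  0.062     ] [ 0.58479835 -0.24826883  0.062     ] [14.09669791 15.79721316 11.83204846]
shelf [ 0.57739103 -0.08771235  0.145     ] [ 0.62148774 -0.35024116  0.145     ] 0.2662064920068688 9.534908478942711
pan to edge [-0.07396386 -0.01242364  0.06397929]
jar [[ 0.52435813 -0.12287896  0.075     ]] spoon [[ 0.36443146  0.0184657   0.        ]
 [ 0.41453383 -0.10695516  0.        ]] mug [[ 0.34076721 -0.30936619  0.085     ]] brush [[0.28622108 0.38981462 0.        ]
 [0.39169354 0.25103714 0.        ]]
hopper lid [[ 0.12852025 -0.03794719  0.09      ]]
[[ 0.93  0.37  0.  ]
 [ 0.37 -0.93  0.  ]
 [ 0.   -0.   -1.  ]]
```

```bash
cat >> h.py <<'E'
def plan(pos,yaw,label=''):
    """norm. shift & turn from measured pose to TCP pos, tool-down with tool x at yaw deg"""
    s=r.get_state(); R0=R.from_rotvec(s['tcp_rot'])
    y=np.radians(yaw); T=R.from_matrix(np.array([[np.cos(y),np.sin(y),0],[np.sin(y),-np.cos(y),0],[0,0,-1]]).astype(float))
    sh=R0.inv().apply(np.array(pos)-s['ee_pos'])/.4; tu=np.degrees((R0.inv()*T).as_rotvec())/45
    print(label,'shift',sh.round(4),'turn',tu.round(4),'mm',(np.linalg.norm(sh)*400).round(1))
def st():
    s=r.get_state(); M=R.from_rotvec(s['tcp_rot']).as_matrix()
    print('t',round(s['time'],2),'pos',s['ee_pos'].round(4),'yaw',np.degrees(np.arctan2(M[1,0],M[0,0])).round(2),'tilt',np.degrees(np.arccos(-M[2,2])).round(2),'F',s['ft_force'].round(1),'M',s['moment'].round(2),'op',round(s['opening'],3),'q',s['joint_pos'].round(2))
E
python3 - <<'E'
from h import *
st(); plan([.197,-.487,.40],21.9); plan([.40,-.13,.40],66.9); plan([.6025,.2245,.40],66.9)
E
```

```text
t 0.8 pos [ 0.1966 -0.4868  0.2387] yaw 21.99 tilt 0.0 F [ 0.3 -0.2 -0.1] M [0.01 0.01 0.02] op 1.001 q [-1.41  0.31  1.5   0.    1.33 -0.22]
 shift [ 0.0008  0.0008 -0.4032] turn [-0.    -0.     0.002] mm 161.3
 shift [ 0.8056 -0.6367 -0.4032] turn [ 0.    -0.    -0.998] mm 441.3
 shift [ 1.6068 -1.2689 -0.4032] turn [ 0.    -0.    -0.998] mm 834.7
```

Emit:
{"op": "servo_tool", "data": {"targets": [1, 0, 0, -0.4, 0, 0, 0, 1, 0.12, -0.1, -0.4, 0, 0, -0.1, 1, 0.8, -0.64, -0.4, 0, 0, -1, 1, 0.8, -0.64, -0.4, 0, 0, -1, 1, 0.8, -0.64, -0.4, 0, 0, -1, 1, 0.8, -0.64, -0.4, 0, 0, -1, 1, 0.8, -0.64, -0.4, 0, 0, -1, 1, 0.8, -0.64, -0.4, 0, 0, -1, 1, 0.8, -0.64, -0.4, 0, 0, -1, 1, 0.8, -0.64, -0.4, 0, 0, -1, 1, 0.8, -0.64, -0.4, 0, 0, -1, 1, 0.8, -0.64, -0.4, 0, 0, -1]}}

```text
time: 2.0
ee_pos: [0.3975, -0.1292, 0.3987]
tcp_rot: [2.618, 1.736, -0.0]
ft_force: [0.5, 0.1, -1.1]
opening: 0.999
```

Run:
```python
from h import *
st(); plan([.5825,.2,.40],111.9)
```

```text
t 2.0 pos [ 0.3975 -0.1292  0.3987] yaw 67.1 tilt 0.02 F [ 0.5  0.1 -1.1] M [ 0.02 -0.02 -0.06] op 0.999 q [-0.6   0.    1.45 -0.    1.68 -0.2 ]
 shift [ 0.9381  0.1057 -0.0035] turn [-1.000e-04  4.000e-04 -9.956e-01] mm 377.6
```

Emit:
{"op": "servo_tool", "data": {"targets": [1, 0.94, 0.1, 0, 0, 0, -1, 1, 0.94, 0.1, 0, 0, 0, -1, 1, 0.94, 0.1, 0, 0, 0, -1, 1, 0.94, 0.1, 0, 0, 0, -1, 1, 0.94, 0.1, 0, 0, 0, -1, 1, 0.94, 0.1, 0, 0, 0, -1, 1, 0.94, 0.1, 0, 0, 0, -1, 1, 0.94, 0.1, 0, 0, 0, -1, 1, 0.94, 0.1, 0, 0, 0, -1, 1, 0.94, 0.1, 0, 0, 0, -1]}}

```text
time: 3.0
ee_pos: [0.5817, 0.1994, 0.398]
tcp_rot: [-1.758, -2.603, 0.002]
ft_force: [0.4, -0.4, 0.6]
opening: 0.998
```

Run:
```python
from h import *
st(); plan([.6025,.2245,.40],156.9);
im=grab_frame('wrist'); c=get_calibration('wrist'); cv2.imwrite('pics/w1.png',im[:,:,::-1]); s=r.get_state();print(c['eye']-s['ee_pos'])
for q in ['dial_grip']:
  for s in silhouettes('wrist',q): print(s['confidence'],s['box'])
```

```text
t 3.0 pos [0.5817 0.1994 0.398 ] yaw 111.92 tilt 0.08 F [ 0.4 -0.4  0.6] M [-0.01 -0.05  0.04] op 0.998 q [ 0.14  0.5   0.83 -0.    1.82 -0.24]
 shift [ 0.0389  0.0717 -0.0052] turn [-1.700e-03 -6.000e-04 -9.996e-01] mm 32.7
[-0.02992098  0.07339574  0.14562711]
0.67 [310.2, 158.8, 85.0, 84.2]
```

View pics/w1.png

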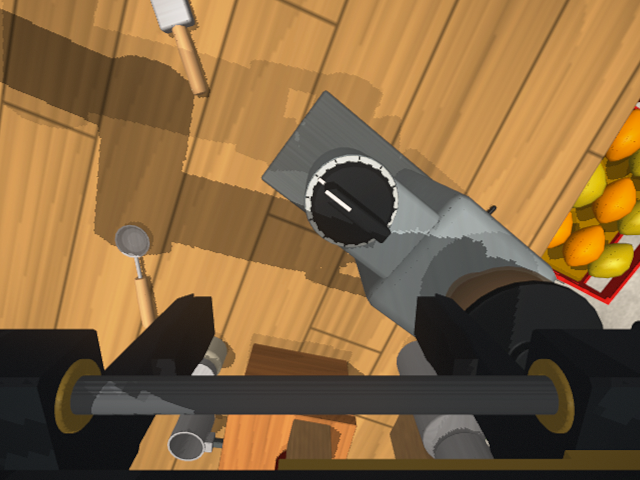

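Run:
```python
from h import *
c=get_calibration('wrist')
print('dial c',bp(c,[352.5,201],.24))
for z in(.281,): 
  a,b=bp(c,[[386,236],[318,180]],z); l=b-a; print((a+b)/2,np.linalg.norm(l),np.degrees(np.arctan2(l[1],l[0])))
a,b=bp(c,[[350,210],[327,191]],.281); l=b-a; print('line',np.degrees(np.arctan2(l[1],l[0])))
f,g,h=bp(c,[[327,92],[263,178],[461,194]],.01); print(f,g,np.linalg.norm(f-g)); e=f-g; yaw=np.arctan2(e[1],e[0]);print(np.degrees(yaw)); l=h-f
m=(f+g)/2
s=np.degrees(yaw); 
for y in (yaw-np.pi/2,yaw+np.pi/2): print(m+.08*np.array([np.cos(y),np.sin(y),0]),np.degrees(y))
```

```text
dial c [[0.60238086 0.22897703 0.24      ]]
[0.59791034 0.2298007  0.281     ] 0.06464564750425991 162.52541040999654
line 162.35807117300507
[0.55097875 0.31794992 0.01      ] [0.50974407 0.17936639 0.01      ] 0.144588014390557
73.42994931752402
[0.60703915 0.22584316 0.01      ] -16.570050682475976
[0.45368366 0.27147314 0.01      ] 163.42994931752403
```

Emit:
{"op": "servo_tool", "data": {"targets": [1, 0.04, 0.072, 0, 0, 0, -1, 1, 0.04, 0.072, 0, 0, 0, -1, 1, 0.04, 0.072, 0, 0, 0, -1, 1, 0.04, 0.072, 0, 0, 0, -1, 1, 0.04, 0.072, 0, 0, 0, -1, 1, 0.04, 0.072, 0, 0, 0, -1, 1, 0.04, 0.072, 0, 0, 0, -1]}}

```text
time: 3.8
ee_pos: [0.6019, 0.225, 0.3994]
tcp_rot: [0.629, 3.077, 0.0]
ft_force: [-0.1, 0.4, -0.2]
opening: 1.002
```

Run:
```python
from h import *
st(); plan([.603,.2265,.36],163.7);
im=grab_frame('wrist'); c=get_calibration('wrist'); cv2.imwrite('pics/w2.png',im[:,:,::-1])
print(c['eye'])
```

```text
t 3.8 pos [0.6019 0.225  0.3994] yaw 156.89 tilt 0.04 F [-0.1  0.4 -0.2] M [-0.01 -0.12 -0.05] op 1.002 q [ 0.18  0.58  0.7  -0.    1.87 -0.99]
 shift [-0.001   0.0046  0.0986] turn [ 0.0004  0.0009 -0.1513] mm 39.5
[0.5287362  0.25640709 0.5449283 ]
```

View pics/w2.png

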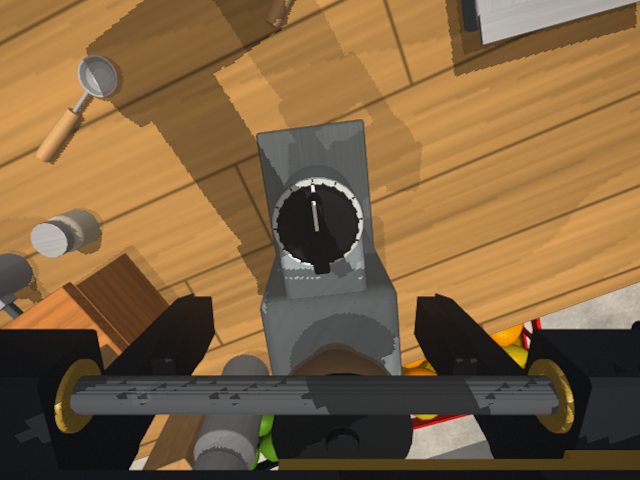

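Run:
```python
from h import *
c=get_calibration('wrist')
im=cv2.imread('pics/w2.png')[:,:,::-1]
# ellipse fit to white ring outer
g=im[170:280,265:375].astype(int); w=(g.min(2)>150)&(g.max(2)-g.min(2)<25)
ys,xs=np.nonzero(w); pts=np.c_[xs+265,ys+170]; k=np.hypot(pts[:,0]-317.5,pts[:,1]-223); pts=pts[(k>38)&(k<50)].astype(np.float32)
e=cv2.fitEllipse(pts); print(e,len(pts))
for z in(.235,.24,.245): print(bp(c,e[0],z))
# line
pts=np.argwhere((im[180:235,305:325].min(2)>170)); 
a,b=bp(c,[[318,231],[313,187]],.281); l=b-a; print('line',np.degrees(np.arctan2(l[1],l[0])))
f,g=bp(c,[[362.5,121],[258,136]],.01); e=f-g; yaw=np.arctan2(e[1],e[0]);print(np.linalg.norm(e),np.degrees(yaw),(f+g)/2)
for y in (yaw-np.pi/2,yaw+np.pi/2): print((f+g)/2+.08*np.array([np.cos(y),np.sin(y),0]),np.degrees(y))
cv2.imwrite('pics/w2c.png',cv2.resize(im[100:310,230:410],None,fx=2.8,fy=2.8,interpolation=cv2.INTER_CUBIC)[:,:,::-1])
```

```text
((315.75872802734375, 223.77230834960938), (86.01129913330078, 89.9803237915039), 67.7483139038086) 760
[[0.60259481 0.22610345 0.235     ]]
[[0.60140326 0.22659233 0.24      ]]
[[0.60021172 0.22708121 0.245     ]]
line 163.17550716492661
0.1441717090479269 74.54227890357954 [0.52976075 0.2496013  0.01      ]
[0.60686694 0.22827912 0.01      ] -15.45772109642045
[0.45265456 0.27092348 0.01      ] 164.54227890357956
```

View pics/w2c.png

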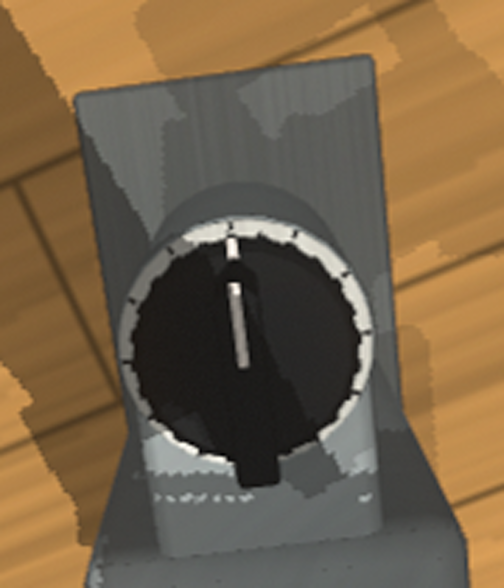

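Run:
```python
from h import *
st(); plan([.6025,.2262,.300],164);plan([.6025,.2262,.273],164)
```

```text
t 3.85 pos [0.6019 0.2252 0.3994] yaw 156.84 tilt 0.04 F [-0.6 -0.   0.1] M [ 0.01 -0.09  0.04] op 0.998 q [ 0.18  0.58  0.7  -0.    1.87 -0.99]
 shift [-0.0003  0.0029  0.2485] turn [ 0.0004  0.0009 -0.1592] mm 99.4
 shift [-2.00e-04  2.90e-03  3.16e-01] turn [ 0.0004  0.0009 -0.1592] mm 126.4
```

Emit:
{"op": "servo_tool", "data": {"targets": [0.6, 0, 0.003, 0.1, 0, 0, -0.159, 0.6, 0, 0.003, 0.2, 0, 0, -0.159, 0.5, 0, 0.003, 0.25, 0, 0, -0.159, 0.4, 0, 0.003, 0.29, 0, 0, -0.159, 0.4, 0, 0.003, 0.316, 0, 0, -0.159, 0.35, 0, 0.003, 0.316, 0, 0, -0.159, 0.35, 0, 0.003, 0.316, 0, 0, -0.159]}}

```text
time: 4.55
ee_pos: [0.6026, 0.2273, 0.2733]
tcp_rot: [0.434, 3.11, 0.001]
ft_force: [-0.0, -0.5, 0.7]
opening: 0.392
```

Run:
```python
from h import *
st(); plan([.6025,.2262,.273],164)
im=grab_frame('wrist'); cv2.imwrite('pics/w3.png',im[:,:,::-1]); st()
```

```text
t 4.55 pos [0.6026 0.2273 0.2733] yaw 164.1 tilt 0.07 F [-0.  -0.5  0.7] M [ 0.02 -0.12  0.  ] op 0.392 q [ 0.18  0.57  1.03 -0.    1.54 -1.11]
 shift [-0.0005 -0.0028  0.0007] turn [0.0006 0.0014 0.0023] mm 1.2
t 4.6 pos [0.6027 0.2274 0.2735] yaw 164.12 tilt 0.11 F [ 0.7  0.5 -0.8] M [ 0.06 -0.16 -0.01] op 0.358 q [ 0.18  0.57  1.03  0.    1.54 -1.11]
```

View pics/w3.png

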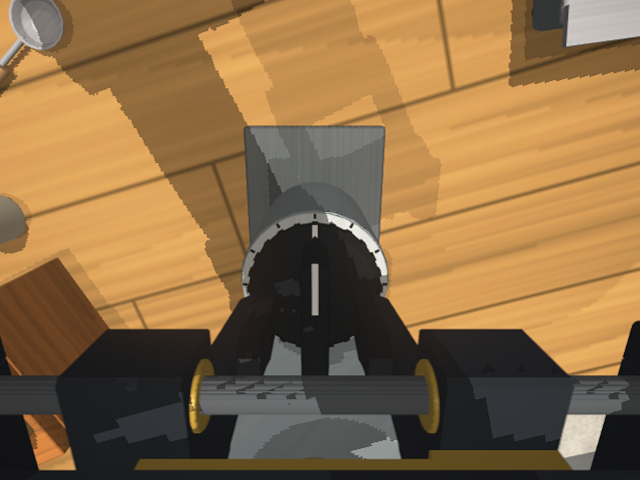

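The bar is centred between the fingers (column 315) and aligned with the tool. I'll close gently.

Emit:
{"op": "servo_tool", "data": {"targets": [0, 0, 0, 0, 0, 0, 0, 0, 0, 0, 0, 0, 0, 0, 0, 0, 0, 0, 0, 0, 0, 0, 0, 0, 0, 0, 0, 0], "force": 10}}

```text
time: 5.0
ee_pos: [0.6025, 0.2276, 0.2727]
tcp_rot: [0.433, 3.111, 0.0]
ft_force: [-0.1, 0.3, 2.1]
opening: 0.136
```

Run:
```python
from h import *
st()
```

```text
t 5.0 pos [0.6025 0.2276 0.2727] yaw 164.14 tilt 0.04 F [-0.1  0.3  2.1] M [-0.01 -0.15  0.01] op 0.136 q [ 0.18  0.57  1.03  0.    1.54 -1.11]
```

Emit:
{"op": "servo_tool", "data": {"targets": [0, 0, 0, 0, 0, 0, 0, 0, 0, 0, 0, 0, 0, 0.15, 0, 0, 0, 0, 0, 0, 0.3, 0, 0, 0, 0, 0, 0, 0.45, 0, 0, 0, 0, 0, 0, 0.6, 0, 0, 0, 0, 0, 0, 0.75, 0, 0, 0, 0, 0, 0, 0.9, 0, 0, 0, 0, 0, 0, 1, 0, 0, 0, 0, 0, 0, 1], "force": 40}}

```text
time: 5.9
ee_pos: [0.603, 0.2283, 0.2727]
tcp_rot: [1.593, 2.706, 0.004]
ft_force: [4.2, 3.9, 2.0]
opening: 0.125
```

Run:
```python
from h import *
st()
im=grab_frame('wrist'); cv2.imwrite('pics/w4.png',im[:,:,::-1])
```

```text
t 5.9 pos [0.603  0.2283 0.2727] yaw 119.04 tilt 0.18 F [4.2 3.9 2. ] M [ 0.54 -0.76  0.06] op 0.125 q [ 0.18  0.57  1.03  0.    1.54 -0.33]
```

View pics/w4.png

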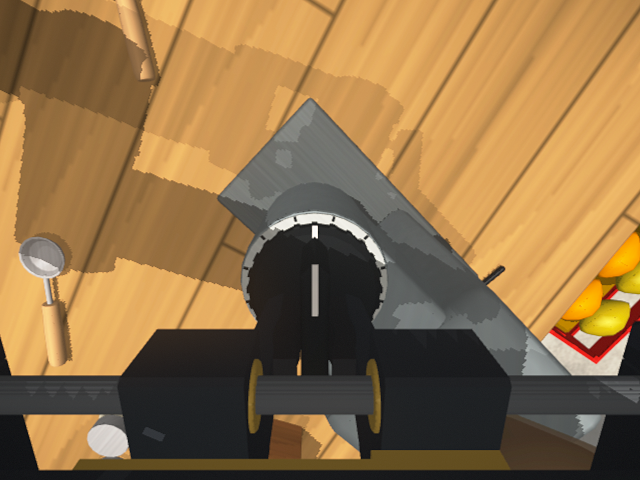

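Emit:
{"op": "servo_tool", "data": {"targets": [0, 0, 0, 0, 0, 0, 0.15, 0, 0, 0, 0, 0, 0, 0.3, 0, 0, 0, 0, 0, 0, 0.45, 0, 0, 0, 0, 0, 0, 0.6, 0, 0, 0, 0, 0, 0, 0.75, 0, 0, 0, 0, 0, 0, 0.9, 0, 0, 0, 0, 0, 0, 1, 0, 0, 0, 0, 0, 0, 1]}}

```text
time: 6.75
ee_pos: [0.6039, 0.2283, 0.2727]
tcp_rot: [2.507, 1.891, 0.009]
ft_force: [9.7, 4.1, 0.4]
opening: 0.129
```

Run:
```python
from h import *
st()
```

```text
t 6.75 pos [0.6039 0.2283 0.2727] yaw 74.03 tilt 0.32 F [9.7 4.1 0.4] M [ 0.72 -1.59  0.03] op 0.129 q [0.18 0.57 1.03 0.   1.54 0.46]
```

Emit:
{"op": "servo_tool", "data": {"targets": [0, 0.003, 0.003, 0, 0, 0, 0.15, 0, 0.003, 0.003, 0, 0, 0, 0.3, 0, 0.003, 0.003, 0, 0, 0, 0.45, 0, 0.003, 0.003, 0, 0, 0, 0.6, 0, 0.003, 0.003, 0, 0, 0, 0.75, 0, 0.003, 0.003, 0, 0, 0, 0.9, 0, 0.003, 0.003, 0, 0, 0, 1, 0, 0.003, 0.003, 0, 0, 0, 1]}}

```text
time: 7.55
ee_pos: [0.6047, 0.2279, 0.2727]
tcp_rot: [3.04, 0.787, 0.004]
ft_force: [4.9, -2.7, 1.0]
opening: 0.133
```

Run:
```python
from h import *
st()
```

```text
t 7.55 pos [0.6047 0.2279 0.2727] yaw 29.02 tilt 0.15 F [ 4.9 -2.7  1. ] M [-0.33 -0.87  0.02] op 0.133 q [ 0.18  0.58  1.02 -0.    1.54  1.24]
```

Emit:
{"op": "servo_tool", "data": {"targets": [0, 0, 0, 0, 0, 0, 0.1, 0, 0, 0, 0, 0, 0, 0.2, 0, 0, 0, 0, 0, 0, 0.3, 0, 0, 0, 0, 0, 0, 0.35, 0, 0, 0, 0, 0, 0, 0.4, 0, 0, 0, 0, 0, 0, 0.4]}}

```text
time: 8.15
ee_pos: [0.6048, 0.2276, 0.2727]
tcp_rot: [3.125, 0.305, 0.004]
ft_force: [5.2, -3.3, 2.2]
opening: 0.129
```

Run:
```python
from h import *
st()
im=grab_frame('wrist'); cv2.imwrite('pics/w5.png',im[:,:,::-1])
```

```text
t 8.15 pos [0.6048 0.2276 0.2727] yaw 11.17 tilt 0.18 F [ 5.2 -3.3  2.2] M [-0.56 -0.94  0.57] op 0.129 q [ 0.18  0.58  1.02 -0.    1.54  1.56]
```

View pics/w5.png

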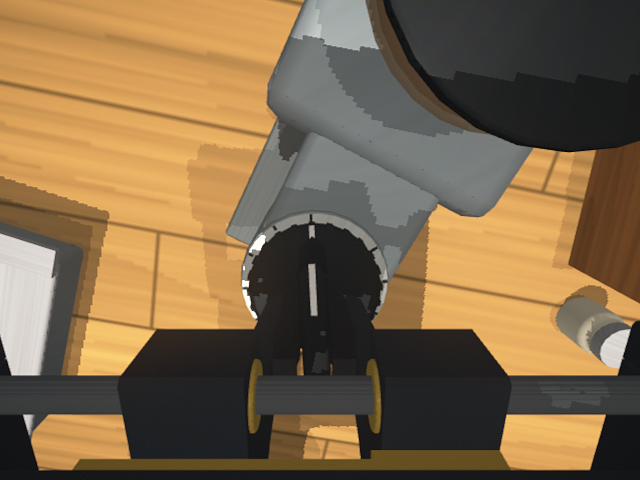

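Moment about z is 0.57 N m at bar yaw of about 14°, which is where the stop was expected. Now I'll back it off by 150°.

Emit:
{"op": "servo_tool", "data": {"targets": [0, 0, 0, 0, 0, 0, -0.15, 0, 0, 0, 0, 0, 0, -0.3, 0, 0, 0, 0, 0, 0, -0.45, 0, 0, 0, 0, 0, 0, -0.6, 0, 0, 0, 0, 0, 0, -0.75, 0, 0, 0, 0, 0, 0, -0.9, 0, 0, 0, 0, 0, 0, -1, 0, 0, 0, 0, 0, 0, -1]}}

```text
time: 9.0
ee_pos: [0.6044, 0.2283, 0.2727]
tcp_rot: [2.77, 1.48, 0.003]
ft_force: [4.0, -1.3, 2.2]
opening: 0.129
```

Run:
```python
from h import *
st()
```

```text
t 9.0 pos [0.6044 0.2283 0.2727] yaw 56.23 tilt 0.11 F [ 4.  -1.3  2.2] M [-0.08 -0.67  0.06] op 0.129 q [ 0.18  0.57  1.02 -0.    1.54  0.77]
```

Emit:
{"op": "servo_tool", "data": {"targets": [0, 0, 0, 0, 0, 0, -0.15, 0, 0, 0, 0, 0, 0, -0.3, 0, 0, 0, 0, 0, 0, -0.45, 0, 0, 0, 0, 0, 0, -0.6, 0, 0, 0, 0, 0, 0, -0.75, 0, 0, 0, 0, 0, 0, -0.9, 0, 0, 0, 0, 0, 0, -1, 0, 0, 0, 0, 0, 0, -1]}}

```text
time: 9.8
ee_pos: [0.6036, 0.2285, 0.2727]
tcp_rot: [-1.995, -2.426, 0.0]
ft_force: [-1.0, -0.1, 5.4]
opening: 0.129
```

Run:
```python
from h import *
st()
```

```text
t 9.8 pos [0.6036 0.2285 0.2727] yaw 101.13 tilt 0.02 F [-1.  -0.1  5.4] M [-0.07  0.13  0.15] op 0.129 q [ 0.18  0.57  1.02  0.    1.55 -0.01]
```

Emit:
{"op": "servo_tool", "data": {"targets": [0, 0, 0, 0, 0, 0, -0.15, 0, 0, 0, 0, 0, 0, -0.3, 0, 0, 0, 0, 0, 0, -0.45, 0, 0, 0, 0, 0, 0, -0.6, 0, 0, 0, 0, 0, 0, -0.75, 0, 0, 0, 0, 0, 0, -0.9, 0, 0, 0, 0, 0, 0, -1, 0, 0, 0, 0, 0, 0, -1]}}

```text
time: 10.6
ee_pos: [0.6029, 0.2281, 0.2727]
tcp_rot: [-0.916, -3.003, 0.003]
ft_force: [-6.8, -2.5, 6.2]
opening: 0.131
```

Run:
```python
from h import *
st();plan([.603,.2275,.273],164.1)
```

```text
t 10.6 pos [0.6029 0.2281 0.2727] yaw 146.06 tilt 0.16 F [-6.8 -2.5  6.2] M [-0.49  0.93  0.07] op 0.131 q [ 0.18  0.57  1.02 -0.    1.55 -0.8 ]
 shift [-0.001  -0.001  -0.0007] turn [-0.0027 -0.0025 -0.4008] mm 0.6
```

Emit:
{"op": "servo_tool", "data": {"targets": [0, 0.003, -0.002, 0, 0, 0, -0.15, 0, 0.003, -0.002, 0, 0, 0, -0.3, 0, 0.003, -0.002, 0, 0, 0, -0.4, 0, 0.003, -0.002, 0, 0, 0, -0.4]}}

```text
time: 11.0
ee_pos: [0.6025, 0.2277, 0.2727]
tcp_rot: [0.438, 3.11, -0.002]
ft_force: [-1.0, -4.5, 4.6]
opening: 0.134
```

Run:
```python
from h import *
st();
im=grab_frame('wrist'); cv2.imwrite('pics/w6.png',im[:,:,::-1])
```

```text
t 11.0 pos [0.6025 0.2277 0.2727] yaw 163.98 tilt 0.06 F [-1.  -4.5  4.6] M [-0.75 -0.08  0.03] op 0.134 q [ 0.18  0.57  1.03 -0.    1.54 -1.11]
```

View pics/w6.png

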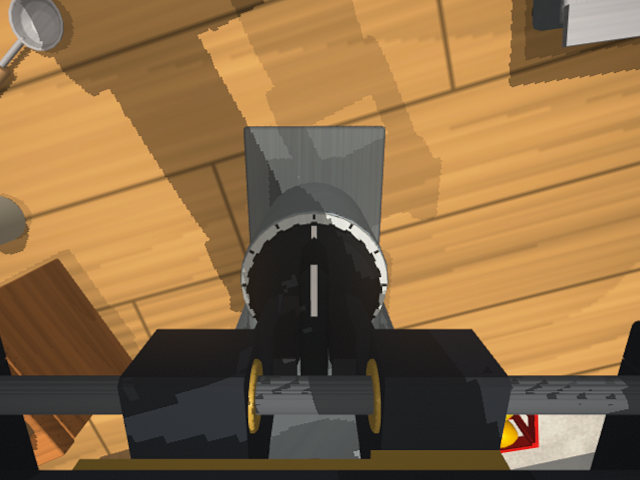

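Emit:
{"op": "servo_tool", "data": {"targets": [0.4, 0, 0, 0, 0, 0, 0, 0.4, 0, 0, 0, 0, 0, 0, 0.4, 0, 0, 0, 0, 0, 0, 0.6, 0, 0, -0.1, 0, 0, 0, 0.8, 0, 0, -0.2, 0, 0, 0, 1, 0, 0, -0.32, 0, 0, 0, 1, 0, 0, -0.32, 0, 0, 0]}}

```text
time: 11.75
ee_pos: [0.6029, 0.2288, 0.4072]
tcp_rot: [0.433, 3.1, 0.006]
ft_force: [-0.2, -0.4, 1.2]
opening: 0.74
```

Run:
```python
from h import *
st();
im=grab_frame('wrist'); cv2.imwrite('pics/w7.png',cv2.resize(im[70:330,200:460],None,fx=2.2,fy=2.2)[:,:,::-1])
c=get_calibration('wrist')
# predicted bar ends for bar yaw 164 about (.604,.228)
y=np.radians(164);d=np.array([np.cos(y),np.sin(y),0])*.026
print(((pj(c,np.array([.604,.228,.281])+np.array([d,-d]))-[200,70])*2.2).round())
plan([.42,.0,.40],119)
```

```text
t 11.75 pos [0.6029 0.2288 0.4072] yaw 164.11 tilt 0.68 F [-0.2 -0.4  1.2] M [ 0.08 -0.11  0.  ] op 0.74 q [ 0.18  0.58  0.67  0.    1.88 -1.11]
[[249. 296.]
 [249. 442.]]
 shift [ 0.283  -0.6751  0.0042] turn [0.0061 0.0048 1.0026] mm 292.8
```

View pics/w7.png

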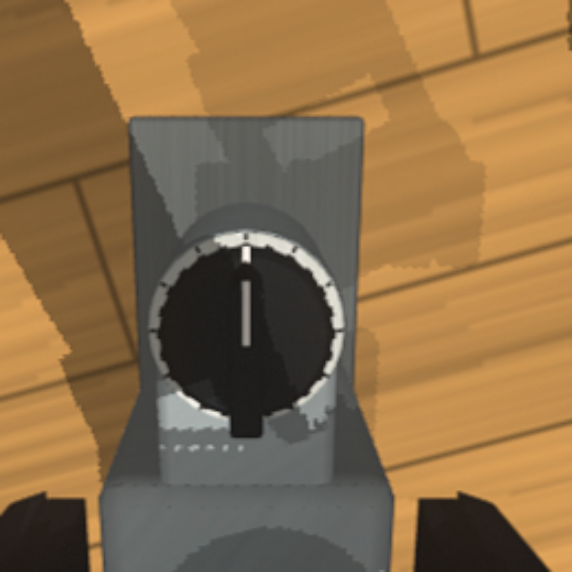

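The dial points straight to the mill's front, 180° from its x axis, so it sits at 150° (five clicks). Now for the pan.

Run:
```python
from h import *
st();plan([.48,-.10,.36],194)
```

```text
t 11.8 pos [0.6028 0.2288 0.4031] yaw 164.12 tilt 0.34 F [ 0.3  0.7 -1.1] M [ 0.11 -0.14  0.02] op 0.789 q [ 0.18  0.58  0.68  0.    1.87 -1.11]
 shift [ 0.0709 -0.8748  0.1047] turn [ 0.0019  0.0074 -0.664 ] mm 353.6
```

Emit:
{"op": "servo_tool", "data": {"targets": [1, 0.01, -0.12, 0, 0, 0, -0.1, 1, 0.07, -0.87, 0.1, 0, 0, -0.664, 1, 0.07, -0.87, 0.1, 0, 0, -0.664, 1, 0.07, -0.87, 0.1, 0, 0, -0.664, 1, 0.07, -0.87, 0.1, 0, 0, -0.664, 1, 0.07, -0.87, 0.1, 0, 0, -0.664, 1, 0.07, -0.87, 0.1, 0, 0, -0.664, 1, 0.07, -0.87, 0.1, 0, 0, -0.664, 1, 0.07, -0.87, 0.1, 0, 0, -0.664, 1, 0.07, -0.87, 0.1, 0, 0, -0.664]}}

```text
time: 12.8
ee_pos: [0.4807, -0.0977, 0.3598]
tcp_rot: [0.384, -3.118, -0.002]
ft_force: [0.6, -0.0, -0.2]
opening: 0.996
```

Run:
```python
from h import *
st();plan([.5415,-.2605,.26],194)
```

```text
t 12.8 pos [ 0.4807 -0.0977  0.3598] yaw -165.95 tilt 0.06 F [ 0.6 -0.  -0.2] M [ 0.09 -0.11 -0.01] op 0.996 q [-0.44  0.18  1.36  0.    1.61 -2.26]
 shift [-0.0488 -0.432   0.2491] turn [ 0.0013 -0.0004  0.0011] mm 200.4
```

Emit:
{"op": "servo_tool", "data": {"targets": [1, -0.05, -0.43, 0.25, 0, 0, 0, 1, -0.05, -0.43, 0.25, 0, 0, 0, 1, -0.05, -0.43, 0.25, 0, 0, 0, 1, -0.05, -0.43, 0.25, 0, 0, 0, 1, -0.05, -0.43, 0.25, 0, 0, 0, 1, -0.05, -0.43, 0.25, 0, 0, 0]}}

```text
time: 13.4
ee_pos: [0.5423, -0.2594, 0.2594]
tcp_rot: [0.385, -3.117, -0.003]
ft_force: [0.8, -0.0, 0.8]
opening: 0.999
```

Run:
```python
from h import *
st()
im=grab_frame('wrist'); cv2.imwrite('pics/w8.png',im[:,:,::-1])
for q in ['pan','jar']:
  for s in silhouettes('wrist',q): print(q,s['confidence'],s['box'])
im=grab_frame('top'); cv2.imwrite('pics/t8.png',cv2.resize(im[120:240,330:490],None,fx=5,fy=5)[:,:,::-1])
```

```text
t 13.4 pos [ 0.5423 -0.2594  0.2594] yaw -165.91 tilt 0.11 F [ 0.8 -0.   0.8] M [ 0.11 -0.14  0.02] op 0.999 q [-0.64  0.47  1.21  0.    1.46 -2.46]
pan 0.9 [281.4, 176.7, 63.5, 131.1]
jar 0.9 [416.4, 193.1, 73.7, 62.8]
```

View pics/w8.png

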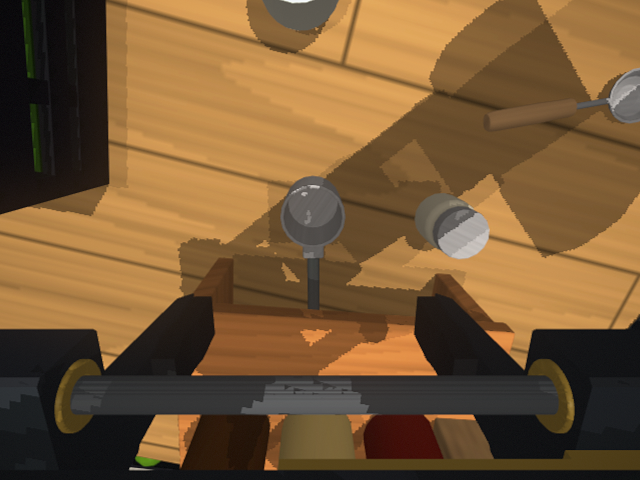

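The steel (grey) pan is at (312,213), with its handle running under the shelf board at (313,308). The only other pan-like thing is the turquoise one by the robot, so this is the right one.

Run:
```python
from h import *
im=cv2.imread('pics/w8.png'); cv2.imwrite('pics/w8c.png',cv2.resize(im[165:325,250:380],None,fx=4,fy=4,interpolation=cv2.INTER_CUBIC))
c=get_calibration('wrist')
print(bp(c,[[312.5,214]],.07)); a,b=bp(c,[[313.5,260],[313.5,306]],.062); l=b-a; print(a,b,np.degrees(np.arctan2(l[1],l[0])))
print('edge',bp(c,[[218,306],[414,325]],.145))
```

```text
[[ 0.54070964 -0.26112809  0.07      ]]
[ 0.58712054 -0.24861577  0.062     ] [ 0.63567203 -0.23649407  0.062     ] 14.018276199251313
edge [[ 0.61267058 -0.31849581  0.145     ]
 [ 0.59137713 -0.16543403  0.145     ]]
```

View pics/w8c.png

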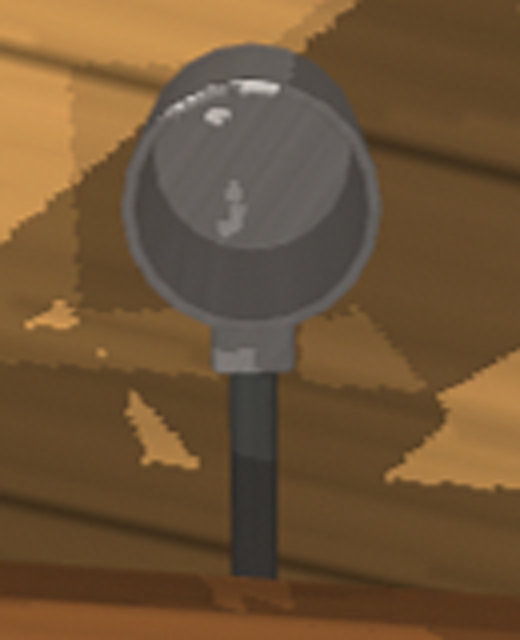

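Emit:
{"op": "servo_tool", "data": {"targets": [1, 0, -0.003, 0.12, 0, 0, 0, 1, 0, -0.003, 0.24, 0, 0, 0, 1, 0, -0.003, 0.36, 0, 0, 0, 1, 0, -0.003, 0.46, 0, 0, 0, 1, 0, -0.003, 0.54, 0, 0, 0, 1, 0, -0.003, 0.566, 0, 0, 0, 1, 0, -0.003, 0.566, 0, 0, 0]}}

```text
time: 14.3
ee_pos: [0.5419, -0.2613, 0.034]
tcp_rot: [0.385, -3.118, -0.001]
ft_force: [-0.4, -0.0, 1.1]
opening: 1.002
```

Run:
```python
from h import *
st();plan([.542,-.2607,.033],194)
```

```text
t 14.3 pos [ 0.5419 -0.2613  0.034 ] yaw -165.93 tilt 0.04 F [-0.4 -0.   1.1] M [ 0.08 -0.17 -0.05] op 1.002 q [-0.64  0.7   1.46  0.    0.98 -2.46]
 shift [-0.0006  0.0014  0.0026] turn [ 0.0007 -0.0005  0.0014] mm 1.2
```

Close on the pan's body with 20 N.

Emit:
{"op": "servo_tool", "data": {"targets": [0, 0, 0, 0, 0, 0, 0, 0, 0, 0, 0, 0, 0, 0, 0, 0, 0, 0, 0, 0, 0, 0, 0, 0, 0, 0, 0, 0, 0, 0, 0, 0, 0, 0, 0], "force": 20}}

```text
time: 14.8
ee_pos: [0.5422, -0.2621, 0.035]
tcp_rot: [-0.384, 3.117, -0.001]
ft_force: [-1.6, 1.5, 6.8]
opening: 0.684
```

Run:
```python
from h import *
st();plan([.542,-.2607,.045],194); plan([.445,-.277,.048],194); plan([.45,-.26,.16],194)
```

```text
t 14.8 pos [ 0.5422 -0.2621  0.035 ] yaw -165.97 tilt 0.07 F [-1.6  1.5  6.8] M [ 0.36  0.01 -0.01] op 0.684 q [-0.64  0.7   1.46  0.    0.98 -2.46]
 shift [-0.0004  0.0034 -0.0251] turn [-0.0012  0.0011  0.0006] mm 10.1
 shift [ 0.2447  0.0227 -0.0328] turn [-0.0012  0.0011  0.0006] mm 99.2
 shift [ 0.222   0.0606 -0.3129] turn [-0.0012  0.0011  0.0006] mm 155.4
```

Emit:
{"op": "servo_tool", "data": {"targets": [0, 0, 0, -0.03, 0, 0, 0, 0, 0, 0, -0.03, 0, 0, 0, 0, 0.06, 0.005, -0.033, 0, 0, 0, 0, 0.12, 0.01, -0.033, 0, 0, 0, 0, 0.18, 0.015, -0.033, 0, 0, 0, 0, 0.245, 0.02, -0.033, 0, 0, 0, 0, 0.25, 0.02, -0.033, 0, 0, 0], "force": 25}}

```text
time: 15.5
ee_pos: [0.4409, -0.2786, 0.0471]
tcp_rot: [0.381, -3.117, -0.001]
ft_force: [1.0, -0.4, -2.6]
opening: 0.682
```

Run:
```python
from h import *
st()
im=grab_frame('wrist'); cv2.imwrite('pics/w9.png',im[:,:,::-1])
plan([.45,-.277,.16],149)
```

```text
t 15.5 pos [ 0.4409 -0.2786  0.0471] yaw -166.07 tilt 0.08 F [ 1.  -0.4 -2.6] M [ 0.11 -0.12  0.04] op 0.682 q [-0.79  0.54  1.72 -0.    0.88 -2.6 ]
 shift [-0.0204 -0.0005 -0.2817] turn [ 1.000e-04 -3.000e-04  9.985e-01] mm 113.0
```

View pics/w9.png

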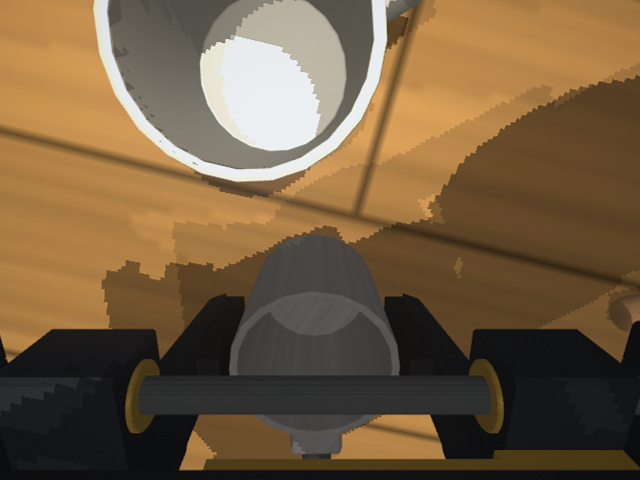

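Emit:
{"op": "servo_tool", "data": {"targets": [0, 0, 0, -0.12, 0, 0, 0, 0, 0, 0, -0.24, 0, 0, 0, 0, 0, 0.05, -0.28, 0, 0, 0.1, 0, 0, 0.15, -0.28, 0, 0, 0.25, 0, 0, 0.25, -0.28, 0, 0, 0.4, 0, 0, 0.35, -0.28, 0, 0, 0.55, 0, 0, 0.45, -0.28, 0, 0, 0.7, 0, 0, 0.5, -0.28, 0, 0, 0.85, 0, 0, 0.5, -0.28, 0, 0, 1, 0, 0, 0.5, -0.28, 0, 0, 1]}}

```text
time: 16.55
ee_pos: [0.3951, -0.0838, 0.1596]
tcp_rot: [0.838, 3.027, -0.0]
ft_force: [0.2, -0.9, -1.6]
opening: 0.682
```

Run:
```python
from h import *
st()
plan([.53,.05,.16],104)
```

```text
t 16.55 pos [ 0.3951 -0.0838  0.1596] yaw 149.06 tilt 0.07 F [ 0.2 -0.9 -1.6] M [ 0.03 -0.14  0.02] op 0.682 q [-0.5   0.13  1.95  0.    1.06 -1.53]
 shift [-0.1174  0.4603 -0.0009] turn [7.0000e-04 1.3000e-03 1.0013e+00] mm 190.0
```

Emit:
{"op": "servo_tool", "data": {"targets": [0, -0.06, 0.2, 0, 0, 0, 0.17, 0, -0.117, 0.46, 0, 0, 0, 0.34, 0, -0.117, 0.46, 0, 0, 0, 0.5, 0, -0.117, 0.46, 0, 0, 0, 0.67, 0, -0.117, 0.46, 0, 0, 0, 0.84, 0, -0.117, 0.46, 0, 0, 0, 1]}}

```text
time: 17.15
ee_pos: [0.5306, 0.0507, 0.1586]
tcp_rot: [-1.933, -2.476, -0.0]
ft_force: [-0.8, -0.2, -2.2]
opening: 0.678
```

Emit:
{"op": "servo_tool", "data": {"targets": [0, 0, 0, 0, 0, 0, 0.17, 0, 0, 0, 0, 0, 0, 0.34, 0, 0, 0, 0, 0, 0, 0.5, 0, 0, 0, 0, 0, 0, 0.67, 0, 0, 0, 0, 0, 0, 0.84, 0, 0, 0, 0, 0, 0, 1]}}

```text
time: 17.75
ee_pos: [0.5298, 0.0492, 0.159]
tcp_rot: [2.736, 1.545, 0.0]
ft_force: [0.4, -0.1, -1.9]
opening: 0.684
```

Emit:
{"op": "servo_tool", "data": {"targets": [0, 0, 0, 0, 0, 0, 0.17, 0, 0, 0, 0, 0, 0, 0.34, 0, 0, 0, 0, 0, 0, 0.5, 0, 0, 0, 0, 0, 0, 0.67, 0, 0, 0, 0, 0, 0, 0.84, 0, 0, 0, 0, 0, 0, 1, 0, 0, 0, 0, 0, 0, 1]}}

```text
time: 18.45
ee_pos: [0.5298, 0.0492, 0.159]
tcp_rot: [-3.118, -0.386, -0.0]
ft_force: [0.3, -0.2, -1.8]
opening: 0.682
```

Run:
```python
from h import *
st()
im=grab_frame('top'); cv2.imwrite('pics/t10.png',im[:,:,::-1])
plan([.53,.04,.037],-16)
```

```text
t 18.45 pos [0.5298 0.0492 0.159 ] yaw 14.11 tilt 0.01 F [ 0.3 -0.2 -1.8] M [-0.   -0.07  0.05] op 0.682 q [-0.13  0.4   1.59  0.    1.15  1.2 ]
 shift [-0.0049  0.0226  0.3051] turn [-0.000e+00 -1.000e-04  6.732e-01] mm 122.4
```

View pics/t10.png

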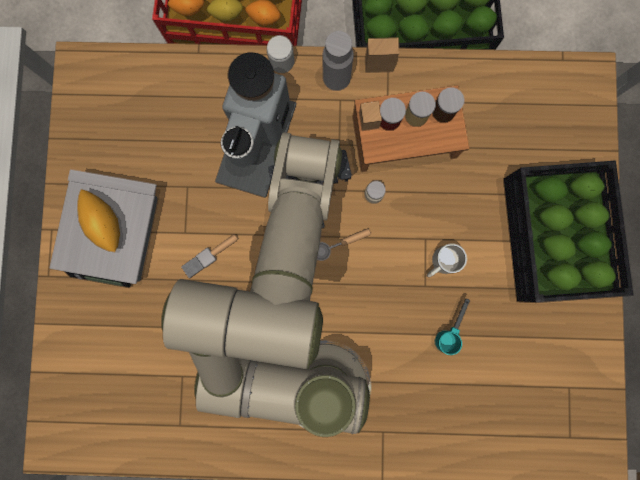

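Emit:
{"op": "servo_tool", "data": {"targets": [0, -0.005, 0.02, 0.05, 0, 0, 0.17, 0, -0.005, 0.02, 0.12, 0, 0, 0.34, 0, -0.005, 0.02, 0.18, 0, 0, 0.5, 0, -0.005, 0.02, 0.24, 0, 0, 0.67, 0, -0.005, 0.02, 0.29, 0, 0, 0.673, 0, -0.005, 0.02, 0.308, 0, 0, 0.673, 0, -0.005, 0.02, 0.308, 0, 0, 0.673]}}

```text
time: 19.2
ee_pos: [0.5294, 0.041, 0.0357]
tcp_rot: [3.111, -0.438, -0.001]
ft_force: [-0.4, -0.2, -0.7]
opening: 0.684
```

Run:
```python
from h import *
st()
```

```text
t 19.2 pos [0.5294 0.041  0.0357] yaw -16.04 tilt 0.03 F [-0.4 -0.2 -0.7] M [ 0.06 -0.01 -0.  ] op 0.684 q [-0.14  0.58  1.69 -0.    0.87  1.71]
```

Emit:
{"op": "servo_tool", "data": {"targets": [0, 0, 0, 0.003, 0, 0, 0, 1, 0, 0, 0.003, 0, 0, 0, 1, 0, 0, 0.003, 0, 0, 0, 1, 0, 0, 0.003, 0, 0, 0, 1, 0, 0, 0.003, 0, 0, 0, 1, 0, 0, -0.1, 0, 0, 0, 1, 0, 0, -0.2, 0, 0, 0, 1, 0, 0, -0.4, 0, 0, 0, 1, 0, 0, -0.4, 0, 0, 0, 1, 0, 0, -0.4, 0, 0, 0]}}

```text
time: 20.2
ee_pos: [0.5309, 0.0409, 0.2003]
tcp_rot: [-3.11, 0.444, -0.013]
ft_force: [0.3, 1.1, -0.9]
opening: 1.001
```

Run:
```python
from h import *
st()
im=grab_frame('wrist'); cv2.imwrite('pics/w11.png',im[:,:,::-1])
plan([.429,.069,.20],29)
```

```text
t 20.2 pos [0.5309 0.0409 0.2003] yaw -16.24 tilt 0.48 F [ 0.3  1.1 -0.9] M [0.06 0.01 0.01] op 1.001 q [-0.14  0.36  1.54  0.    1.24  1.71]
 shift [-0.2615  0.0033 -0.0073] turn [ 0.0012 -0.0046 -1.0055] mm 104.6
```

View pics/w11.png

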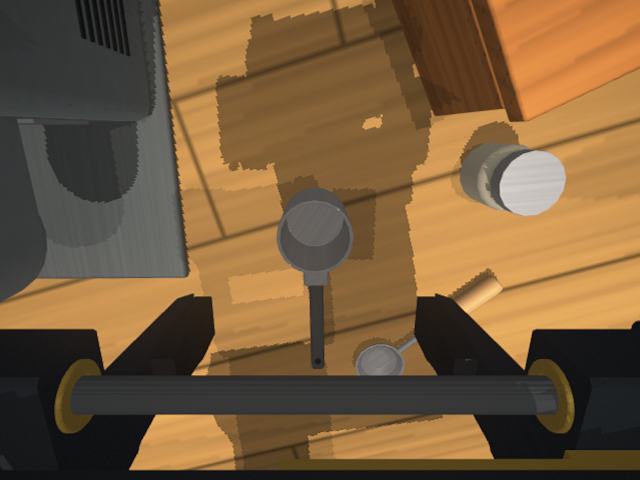

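Run:
```python
from h import *
c=get_calibration('wrist')
p=bp(c,[315,237.5],.07)[0]; a,b=bp(c,[[316,287],[318,368]],.062); l=b-a; print(p,a,b,np.linalg.norm(b-p),np.degrees(np.arctan2(l[1],l[0])),np.degrees(np.arctan2(*(b-p)[1::-1])))
print(r.get_state()['ee_pos'])
```

```text
[0.52676935 0.04119654 0.07      ] [0.48375084 0.0528971  0.062     ] [0.40877899 0.07291395 0.062     ] 0.12244067928986592 165.05121170424962 164.9538056261552
[0.52979162 0.0410204  0.1974551 ]
```

Emit:
{"op": "servo_tool", "data": {"targets": [1, -0.12, 0, 0, 0, 0, -0.18, 1, -0.25, 0, 0, 0, 0, -0.37, 1, -0.25, 0, 0, 0, 0, -0.55, 1, -0.25, 0, 0, 0, 0, -0.75, 1, -0.25, 0, 0, 0, 0, -1, 1, -0.25, 0, 0, 0, 0, -1]}}

```text
time: 20.85
ee_pos: [0.4325, 0.0692, 0.1945]
tcp_rot: [-3.04, -0.787, 0.004]
ft_force: [-0.5, 0.3, -0.5]
opening: 1.0
```

Emit:
{"op": "servo_tool", "data": {"targets": [1, 0, 0, 0, 0, 0, -0.18, 1, 0, 0, 0, 0, 0, -0.37, 1, 0, 0, 0, 0, 0, -0.55, 1, 0, 0, 0, 0, 0, -0.75, 1, 0, 0, 0, 0, 0, -1, 1, 0, 0, 0, 0, 0, -1]}}

```text
time: 21.45
ee_pos: [0.4325, 0.0691, 0.1944]
tcp_rot: [-2.507, -1.89, 0.003]
ft_force: [0.0, -0.1, -0.4]
opening: 1.002
```

Emit:
{"op": "servo_tool", "data": {"targets": [1, 0, 0, 0, 0, 0, -0.18, 1, 0, 0, 0, 0, 0, -0.37, 1, 0, 0, 0, 0, 0, -0.55, 1, 0, 0, 0, 0, 0, -0.75, 1, 0, 0, 0, 0, 0, -1, 1, 0, 0, 0, 0, 0, -1]}}

```text
time: 22.05
ee_pos: [0.4325, 0.0691, 0.1943]
tcp_rot: [-1.592, -2.705, 0.002]
ft_force: [0.1, -0.7, 0.1]
opening: 1.001
```

Emit:
{"op": "servo_tool", "data": {"targets": [0.7, 0, 0, 0, 0, 0, -0.18, 0.6, 0, 0, 0, 0, 0, -0.37, 0.6, 0, 0, 0, 0, 0, -0.55, 0.6, 0, 0, 0, 0, 0, -0.75, 0.6, 0, 0, 0, 0, 0, -1, 0.6, 0, 0, 0, 0, 0, -1]}}

```text
time: 22.65
ee_pos: [0.4325, 0.0691, 0.1944]
tcp_rot: [-0.436, -3.108, 0.0]
ft_force: [0.4, 1.1, 1.0]
opening: 0.599
```

Run:
```python
from h import *
st()
im=grab_frame('wrist'); cv2.imwrite('pics/w12.png',im[:,:,::-1]);c=get_calibration('wrist'); print(c)
plan([.432,.0678,.047],164.5)
```

```text
t 22.65 pos [0.4325 0.0691 0.1944] yaw 164.03 tilt 0.17 F [0.4 1.1 1. ] M [ 0.08 -0.13  0.05] op 0.599 q [-0.11  0.17  1.81 -0.    1.17 -1.4 ]
{'K': array([[373.89276509,   0.        , 314.00882651],
       [  0.        , 373.89276509, 244.73944378],
       [  0.        ,   0.        ,   1.        ]]), 'eye': array([0.35657744, 0.09098398, 0.3402561 ]), 'orientation': array([-0.26165876, -0.19535775,  1.28033789])}
 shift [-0.0008 -0.0033  0.3685] turn [-0.0007 -0.0037 -0.01  ] mm 147.4
```

View pics/w12.png

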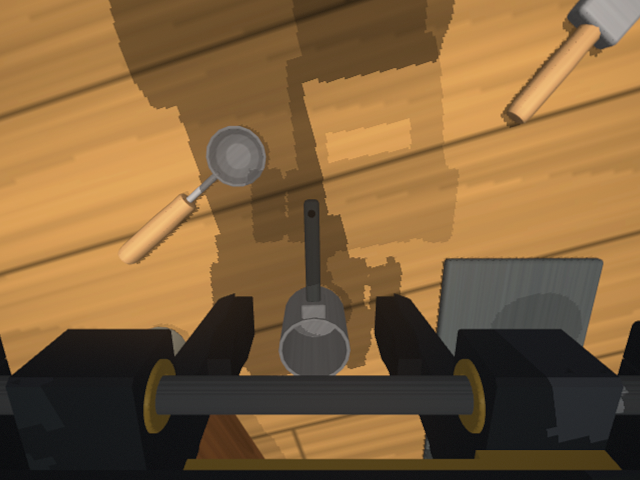

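Run:
```python
from h import *
c=get_calibration('wrist')
p=bp(c,[315,349],.07)[0]; b,a=bp(c,[[312,201],[313.5,297]],.062); l=b-a; print(p,a,b,np.linalg.norm(b-p),np.degrees(np.arctan2(l[1],l[0])),np.degrees(np.arctan2(*(b-p)[1::-1])))
d=(b-p)[:2]; d/=np.hypot(*d); print(p[:2]+.1*d, b[:2]-.025*d)
```

```text
[0.52554897 0.04289056 0.07      ] [0.48335646 0.0537278  0.062     ] [0.4069446  0.07456567 0.062     ] 0.12302157621866966 164.7460838505564 165.04725956992561
[0.42893507 0.06869278] [0.43109808 0.06811512]
```

Emit:
{"op": "servo_tool", "data": {"targets": [0.6, 0.004, -0.003, 0.12, 0, 0, -0.012, 0.6, 0.004, -0.003, 0.24, 0, 0, -0.012, 0.5, 0.004, -0.003, 0.33, 0, 0, -0.012, 0.5, 0.004, -0.003, 0.38, 0, 0, -0.012, 0.5, 0.004, -0.003, 0.393, 0, 0, -0.012, 0.5, 0.004, -0.003, 0.393, 0, 0, -0.012]}}

```text
time: 23.3
ee_pos: [0.4308, 0.0684, 0.0381]
tcp_rot: [-0.43, -3.11, 0.0]
ft_force: [-0.5, -0.3, -0.2]
opening: 0.5
```

Run:
```python
from h import *
st(); plan([.4305,.0682,.037],164.6)
im=grab_frame('wrist'); cv2.imwrite('pics/w13.png',im[:,:,::-1])
```

```text
t 23.3 pos [0.4308 0.0684 0.0381] yaw 164.24 tilt 0.12 F [-0.5 -0.3 -0.2] M [-0.   -0.16  0.01] op 0.5 q [-0.11  0.42  1.97  0.    0.76 -1.41]
 shift [ 0.0005 -0.0007  0.0027] turn [-0.0004 -0.0026 -0.008 ] mm 1.2
```

View pics/w13.png

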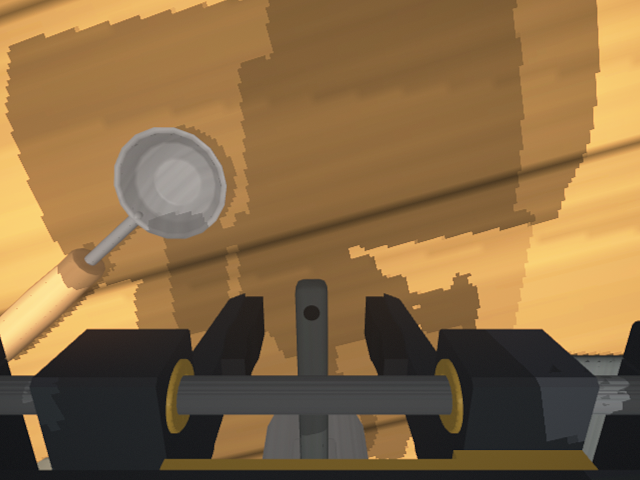

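Emit:
{"op": "servo_tool", "data": {"targets": [0, 0, 0, 0.002, 0, 0, 0, 0, 0, 0, 0.002, 0, 0, 0, 0, 0, 0, 0.002, 0, 0, 0, 0, 0, 0, 0.002, 0, 0, 0, 0, 0, 0, 0.002, 0, 0, 0, 0, 0, 0, 0.002, 0, 0, 0], "force": 15}}

```text
time: 23.95
ee_pos: [0.4313, 0.0684, 0.038]
tcp_rot: [0.43, 3.112, 0.0]
ft_force: [0.1, -0.2, 1.2]
opening: 0.134
```

Emit:
{"op": "servo_tool", "data": {"targets": [0, 0, 0, 0, 0, 0, 0, 0, 0, 0, 0, 0, 0, 0, 0, 0, 0, 0, 0, 0, 0], "force": 55}}

```text
time: 24.25
ee_pos: [0.4313, 0.0684, 0.0379]
tcp_rot: [-0.43, -3.112, -0.0]
ft_force: [-0.8, 0.8, 1.7]
opening: 0.127
```

Run:
```python
from h import *
st()
im=grab_frame('wrist'); cv2.imwrite('pics/w14.png',im[:,:,::-1])
```

```text
t 24.25 pos [0.4313 0.0684 0.0379] yaw 164.28 tilt 0.01 F [-0.8  0.8  1.7] M [ 0.14 -0.01 -0.03] op 0.127 q [-0.11  0.42  1.97  0.    0.75 -1.41]
```

View pics/w14.png

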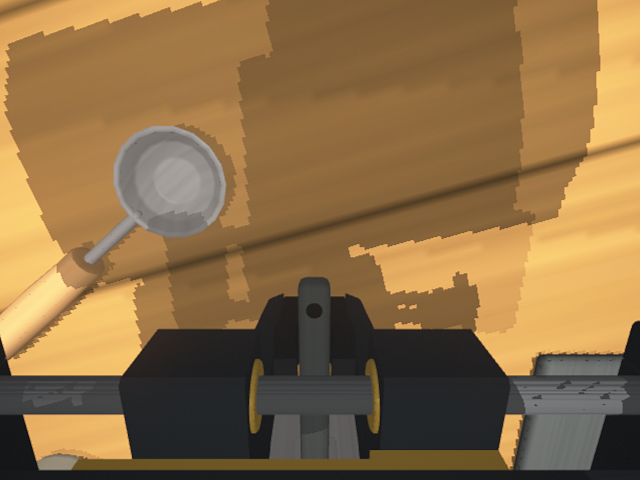

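Emit:
{"op": "servo_tool", "data": {"targets": [0, 0, 0, -0.02, 0, 0, 0, 0, 0, 0, -0.04, 0, 0, 0, 0, 0, 0, -0.05, 0, 0, 0, 0, 0, 0, -0.05, 0, 0, 0, 0, 0, 0, -0.05, 0, 0, 0]}}

```text
time: 24.8
ee_pos: [0.4313, 0.0684, 0.058]
tcp_rot: [0.43, 3.112, 0.0]
ft_force: [0.6, -0.2, -1.6]
opening: 0.123
```

Run:
```python
from h import *
st()
s=r.get_state(); im=grab_frame('wrist');c=get_calibration('wrist'); cv2.imwrite('pics/w15.png',im[:,:,::-1])
# tip: print offset for pixel guess from previous (314,278) at rel z
b=bp(c,[[314,278]],s['ee_pos'][2]+.019+.006)[0]; print(b, np.linalg.norm((b-s['ee_pos'])[:2]))
im=grab_frame('scene'); cv2.imwrite('pics/s15.png',cv2.resize(im[130:330,130:390],None,fx=3,fy=3,interpolation=cv2.INTER_CUBIC)[:,:,::-1])
```

```text
t 24.8 pos [0.4313 0.0684 0.058 ] yaw 164.28 tilt 0.01 F [ 0.6 -0.2 -1.6] M [ 0.06 -0.08 -0.01] op 0.123 q [-0.11  0.38  1.96  0.    0.8  -1.41]
[0.40321438 0.07615796 0.0829709 ] 0.0291504272809104
```

View pics/w15.png

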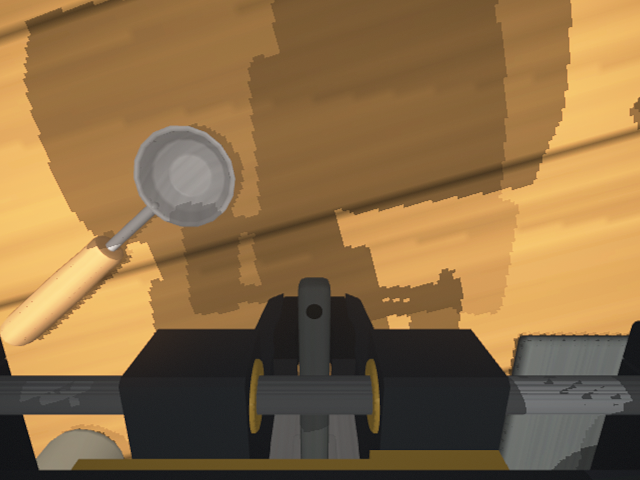

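View pics/s15.png

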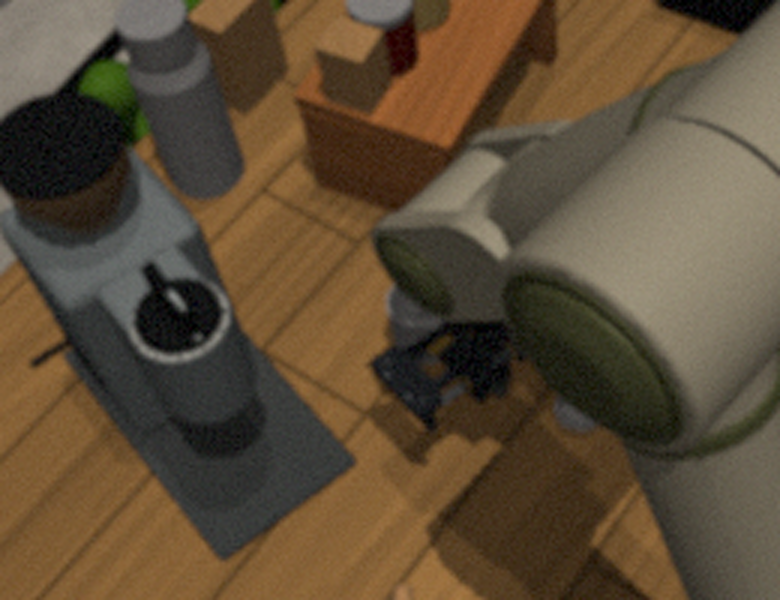

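Run:
```python
from h import *
st(); plan([.5098,.2548,.058],164.0)
```

```text
t 24.9 pos [0.4312 0.0684 0.0577] yaw 164.28 tilt 0.03 F [ 0.3 -0.3 -1.1] M [ 0.06 -0.    0.01] op 0.126 q [-0.11  0.38  1.96  0.    0.8  -1.41]
 shift [-0.063   0.5019 -0.0008] turn [-0.0001 -0.0006  0.0062] mm 202.3
```

Emit:
{"op": "servo_tool", "data": {"targets": [0, -0.005, 0.04, 0, 0, 0, 0.006, 0, -0.0125, 0.1, 0, 0, 0, 0.006, 0, -0.02, 0.16, 0, 0, 0, 0.006, 0, -0.0275, 0.22, 0, 0, 0, 0.006, 0, -0.035, 0.28, 0, 0, 0, 0.006, 0, -0.0425, 0.34, 0, 0, 0, 0.006, 0, -0.05, 0.4, 0, 0, 0, 0.006, 0, -0.0575, 0.46, 0, 0, 0, 0.006, 0, -0.063, 0.502, 0, 0, 0, 0.006, 0, -0.063, 0.502, 0, 0, 0, 0.006, 0, -0.063, 0.502, 0, 0, 0, 0.006]}}

```text
time: 26.0
ee_pos: [0.5095, 0.2545, 0.0574]
tcp_rot: [-0.436, -3.11, 0.001]
ft_force: [-0.1, -0.2, -0.9]
opening: 0.123
```

Run:
```python
from h import *
st(); plan([.5098,.2548,.048],164.0)
im=grab_frame('scene'); cv2.imwrite('pics/s16.png',cv2.resize(im[130:330,130:390],None,fx=3,fy=3,interpolation=cv2.INTER_CUBIC)[:,:,::-1])
im=grab_frame('wrist'); cv2.imwrite('pics/w16.png',im[:,:,::-1])
```

```text
t 26.0 pos [0.5095 0.2545 0.0574] yaw 164.03 tilt 0.07 F [-0.1 -0.2 -0.9] M [ 0.1  -0.03  0.02] op 0.123 q [ 0.26  0.61  1.56 -0.    0.97 -1.03]
 shift [-0.0005  0.0009  0.0235] turn [-0.001  -0.0013  0.0007] mm 9.4
```

View pics/s16.png

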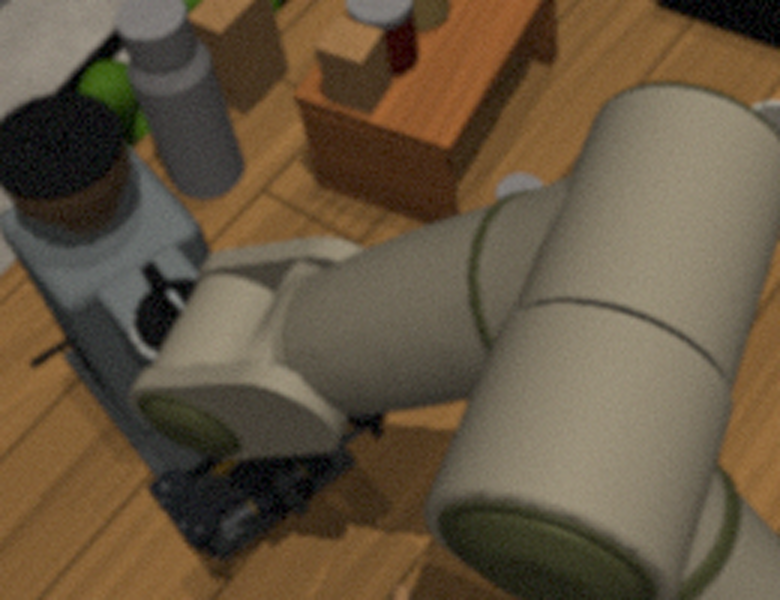

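View pics/w16.png

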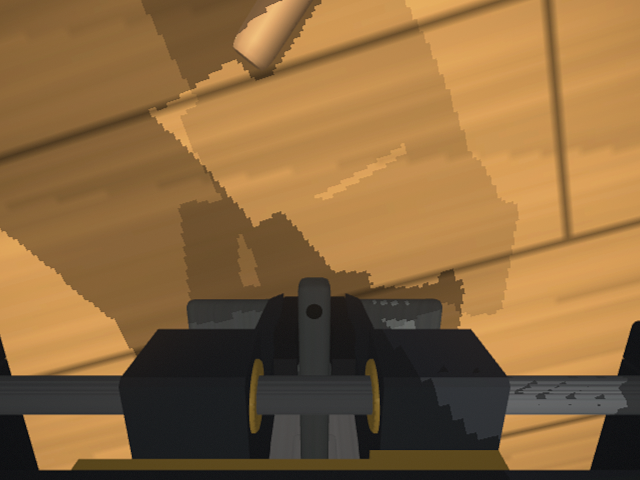

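Emit:
{"op": "servo_tool", "data": {"targets": [0, 0, 0, 0.008, 0, 0, 0, 0, 0, 0, 0.016, 0, 0, 0, 0, 0, 0, 0.022, 0, 0, 0, 0, 0, 0, 0.022, 0, 0, 0]}}

```text
time: 26.5
ee_pos: [0.5099, 0.2546, 0.0488]
tcp_rot: [-0.437, -3.111, 0.0]
ft_force: [-0.1, -0.1, -1.4]
opening: 0.122
```

Run:
```python
from h import *
st()
```

```text
t 26.5 pos [0.5099 0.2546 0.0488] yaw 164.0 tilt 0.02 F [-0.1 -0.1 -1.4] M [ 0.04 -0.04 -0.  ] op 0.122 q [ 0.26  0.62  1.56 -0.    0.96 -1.03]
```

Emit:
{"op": "servo_tool", "data": {"targets": [0, 0, 0, 0.002, 0, 0, 0, 0, 0, 0, 0.002, 0, 0, 0]}}

```text
time: 26.7
ee_pos: [0.5101, 0.2548, 0.0484]
tcp_rot: [0.437, 3.111, 0.0]
ft_force: [-1.5, 0.2, -0.5]
opening: 0.13
```

Run:
```python
from h import *
st()
```

```text
t 26.7 pos [0.5101 0.2548 0.0484] yaw 164.01 tilt 0.02 F [-1.5  0.2 -0.5] M [-0.05 -0.05 -0.04] op 0.13 q [ 0.26  0.62  1.56 -0.    0.95 -1.03]
```

Emit:
{"op": "servo_tool", "data": {"targets": [0, 0, 0, 0.002, 0, 0, 0, 0, 0, 0, 0.002, 0, 0, 0]}}

```text
time: 26.9
ee_pos: [0.51, 0.2549, 0.0478]
tcp_rot: [0.437, 3.111, 0.0]
ft_force: [-1.5, -0.6, 1.8]
opening: 0.121
```

Run:
```python
from h import *
st()
```

```text
t 26.9 pos [0.51   0.2549 0.0478] yaw 164.02 tilt 0.01 F [-1.5 -0.6  1.8] M [ 0.06  0.1  -0.04] op 0.121 q [ 0.26  0.62  1.56  0.    0.95 -1.03]
```

Emit:
{"op": "servo_tool", "data": {"targets": [0.5, 0, 0, 0, 0, 0, 0, 0.5, 0, 0, 0, 0, 0, 0, 0.5, 0, 0, 0, 0, 0, 0, 0.5, 0, 0, 0, 0, 0, 0, 0.5, 0.04, 0, 0, 0, 0, 0, 0.5, 0.1, 0, 0, 0, 0, 0, 0.5, 0.17, 0, -0.02, 0, 0, 0, 0.5, 0.2, 0, -0.12, 0, 0, 0, 0.5, 0.2, 0, -0.24, 0, 0, 0, 0.5, 0.2, 0, -0.24, 0, 0, 0]}}

```text
time: 27.9
ee_pos: [0.4353, 0.278, 0.1491]
tcp_rot: [0.434, 3.102, 0.008]
ft_force: [0.6, 0.4, -0.6]
opening: 0.496
```

Run:
```python
from h import *
st()
im=grab_frame('wrist'); cv2.imwrite('pics/w17.png',im[:,:,::-1])
plan([.42,-.05,.30],164)
```

```text
t 27.9 pos [0.4353 0.278  0.1491] yaw 164.05 tilt 0.6 F [ 0.6  0.4 -0.6] M [ 0.07 -0.12 -0.  ] op 0.496 q [ 0.34  0.38  1.65 -0.    1.1  -0.95]
 shift [-0.1928 -0.7955 -0.3865] turn [0.0044 0.0062 0.0007] mm 362.1
```

View pics/w17.png

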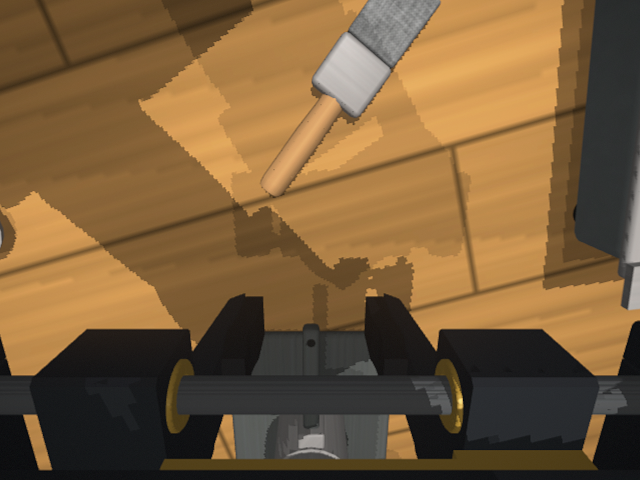

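Emit:
{"op": "servo_tool", "data": {"targets": [0.5, 0, 0, -0.12, 0, 0, 0, 0.5, -0.19, -0.8, -0.38, 0, 0, 0, 0.5, -0.19, -0.8, -0.38, 0, 0, 0, 0.5, -0.19, -0.8, -0.38, 0, 0, 0, 0.5, -0.19, -0.8, -0.38, 0, 0, 0, 0.5, -0.19, -0.8, -0.38, 0, 0, 0, 0.5, -0.19, -0.8, -0.38, 0, 0, 0, 0.5, -0.19, -0.8, -0.38, 0, 0, 0, 0.5, -0.19, -0.8, -0.38, 0, 0, 0]}}

```text
time: 28.85
ee_pos: [0.4182, -0.0559, 0.2957]
tcp_rot: [0.446, 3.109, -0.002]
ft_force: [0.7, -0.3, -0.6]
opening: 0.502
```

Run:
```python
from h import *
st()
for n,(a,b,d,e),f in [('top',(90,230,180,320),5),('scene',(130,330,110,310),3)]:
    im=grab_frame(n); cv2.imwrite(f'pics/{n}18.png',cv2.resize(im[a:b,d:e],None,fx=f,fy=f,interpolation=cv2.INTER_CUBIC)[:,:,::-1])
```

```text
t 28.85 pos [ 0.4182 -0.0559  0.2957] yaw 163.66 tilt 0.07 F [ 0.7 -0.3 -0.6] M [ 0.07 -0.13 -0.04] op 0.502 q [-0.41  0.04  1.68 -0.    1.42 -1.7 ]
```

View pics/top18.png

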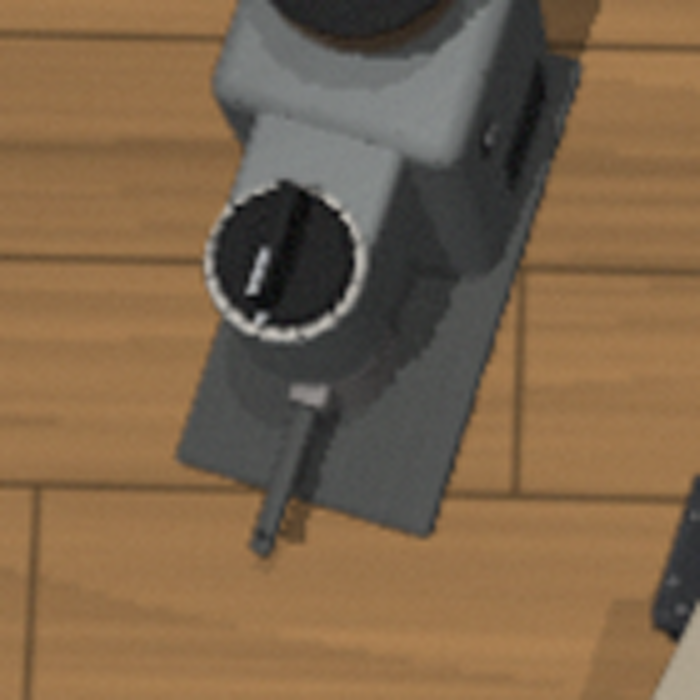

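View pics/scene18.png

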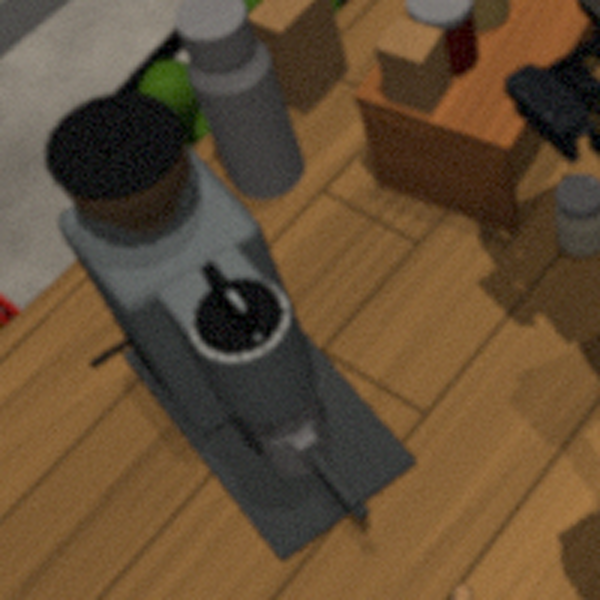

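Run:
```python
from h import *
c=get_calibration('top'); A=lambda p:np.array(p)/5+[180,90]-.4
tip=bp(c,A((261,555)),.072)[0]; fer=bp(c,A((309,394)),.072)[0]; ax=bp(c,A((285,260)),.24)[0]
fl,fr=[bp(c,A(p),.01)[0] for p in [(178,458),(431,536)]]
print(tip,fer,ax,fl,fr); l=tip-fer; print(np.degrees(np.arctan2(l[1],l[0])))
m=np.array([np.cos(np.radians(-16)),np.sin(np.radians(-16))]);n=np.array([-m[1],m[0]])
for nm,o in [('ring',ax),('arm est',np.array([.604,.228])),('plate',((fl+fr)/2)[:2]+.08*m)]:
    o=o[:2]; d=tip[:2]-o; f=fer[:2]-o; print(nm,'tip along',d@m,'lat',d@n,'ferrule',f@m,f@n)
```

```text
[0.48472861 0.25817434 0.072     ] [0.57226401 0.23611631 0.072     ] [0.60248236 0.22555221 0.24      ] [0.54732127 0.31656137 0.01      ] [0.50697881 0.17454082 0.01      ]
165.85650998395667
ring tip along -0.12218404528973972 lat -0.0010989363032281238 ferrule -0.0319595985075251 0.0018255588831307483
arm est tip along -0.12296819412670609 lat -0.0038702182619566234 ferrule -0.03274374734449147 -0.0009457230755977514
plate tip along -0.1242575299111617 lat 0.00044130561981844756 ferrule -0.034033083128947074 0.003365800806177323
```

Run:
```python
from h import *
st(); im=grab_frame('top'); cv2.imwrite('pics/t19.png',im[:,:,::-1])
for q in ['jar','brush','mug','spoon']:
  for s in silhouettes('top',q)[:1]: print(q,s['confidence'],s['box'])
```

```text
t 28.95 pos [ 0.4179 -0.0522  0.2945] yaw 163.88 tilt 0.09 F [-0.3  0.8 -0.3] M [ 0.05 -0.14 -0.01] op 0.499 q [-0.4   0.04  1.68  0.    1.42 -1.69]
jar 0.29 [354.9, 85.6, 111.8, 88.6]
brush 0.87 [180.3, 236.9, 58.8, 38.8]
mug 0.74 [427.4, 245.3, 41.2, 30.8]
spoon 0.72 [347.1, 232.0, 21.3, 13.0]
```

View pics/t19.png

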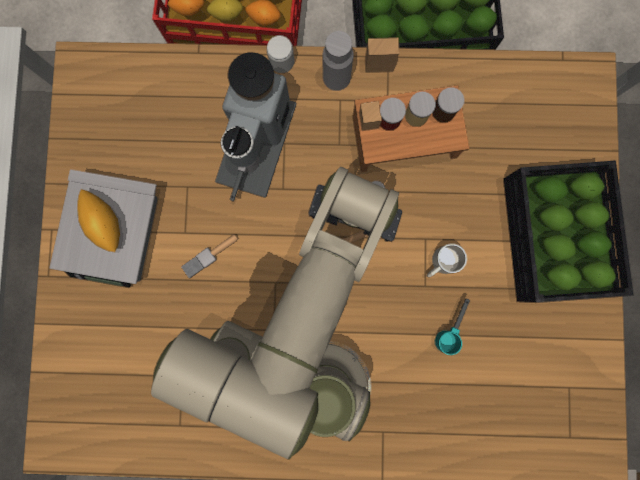

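The top view shows the pan handle coming out to the mill's front at (238,185) and the dial's point to the front at (233,150). The mug, brush and turquoise pan are where they were. The arm hides the jar and spoon, but earlier views showed the gripper never went near them. I'm handing it in.

Run:
```python
from h import *
print(r.sign_off())
```

```text
the job is handed in; nothing more can be done
None
```

I set the dial and put the steel pan under the spout, then handed the job in at about 29 s.

- **Dial:** I turned it clockwise until it hit the stop, where the moment rose to 0.57 N m at the expected angle, then 150° back, which is five clicks. It happened to start at five clicks open too. After I let go, the wrist, top and scene views all showed it pointing straight to the mill's front, as five clicks should.
- **Pan:** I drew it out from under the shelf by its body, turned it and set it down. I then took it by the handle, carried it level and placed it on the mill's base plate. In the top view the handle tip is 122–124 mm in front of the dial's axis (125 mm would be ideal) and up to 4 mm off to the side. The handle is within about 2° of square.
- **Weaker checks:** My estimates of the mill's axis disagreed by 2–4 mm, so the centring is only known to that level. I had no direct view of the pan under the spout.
- **Other things:** The mug and brush are where they were, and the robot is clear of everything. The arm hid the jar and spoon in the last top picture, and the network's jar report there was wrong. Earlier views showed both in place: the jar in the scene view after the pan was placed, the spoon in the wrist view just before the carry.

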